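Fit the lamp head and clamp its carriage at the mark

TASK

Get the desk lamp ready: seat the loose lamp head on the two pegs of the lamp's cradle so that its foot plate lies flat, and let go of it. Then take the cam lever by its knob, lift the carriage with the lever still open until its top face is level with the underside of the rubber ring on the post, and keep it there while you swing the lever fully closed. Finish still gripping the lever knob with the carriage at the mark, and leave the other things on the shelf alone.

Things in the scene. Friction and masses are not known exactly. Their poses are not given: they have to be found in the camera images.
- head_drum (a point): the loose lamp head, standing upright on the shelf: a black drum 50 mm across and 48 mm high (grip it here) on a flat aluminium foot plate 104 x 42 x 8 mm with a round 11.5 mm through hole at each end, and a 52 mm diffuser disc 8 mm thick under the plate. 0.18 kg, 64 mm high over all. This point is the drum's centre, 40 mm above the diffuser's underside and 24 mm above the top of the plate; x along the plate (holes at x = +-40 mm), z up; half a turn makes no difference
- head_seat (a point): on the lamp head: centre of the underside of its foot plate, 32 mm below head_drum, same axes; it comes to lie on the point cradle
- cradle (a point): on the lamp's carriage: point midway between the two brass pegs, level with the upper faces of the two aluminium prongs that carry the foot plate. Pegs at x = +-40 mm of this frame, 9 mm thick, standing 16 mm up, the top 9 mm tapering to 3 mm; prongs 14 mm wide along y with 66 mm of free space between them for the diffuser. The post's axis is at y = -98 mm of this frame. z up; about 111 mm above the shelf while the carriage is down
- lamp_base: lamp base, does not move: black slab 170 mm (x) by 230 mm (y), 20 mm thick, with a toggle switch, and an upright steel post 16 mm across, its top 245 mm above the shelf. Origin on the shelf at the foot of the post; the slab's middle is at y = +45 mm; z up. The carriage with cradle (+y side) and cam lever (-y side) slides on the post
- carriage (a joint): height of the carriage on the post above its rest, m: 0 down on its collar (at the start), up to 0.118. With the lever open it slides almost freely and falls if let go; with the head it weighs about 0.6 kg (up to 0.7)
- carriage_top (a point): on the carriage: centre of the top face of its black 44 x 44 x 40 mm block, on the post's axis; axes as lamp_base
- ring_under (a point): the length mark: centre of the underside of a black rubber ring (25 mm across, 5 mm thick) on the post above the carriage, 60 to 105 mm above the carriage's top face at the start. It stays put and does not stop the carriage. Axes as lamp_base
- cam_lever (a joint): the carriage's cam lever, rad: 0 wide open, 1.4 fully closed against its stop; starts between 0 and 0.3; it stays where it is left and swings level, clockwise seen from above as it closes. It needs about 1 N at the knob at first, and up to about 10 N beyond 0.8 rad where the cam bites on the post; from there on it clamps the carriage. Let go between 0.9 and 1.25 rad it springs back to about 0.9; beyond that it stays
- lever_pivot (a point): the cam lever's upright hinge axis, 34 mm from the post's axis, at the height of lever_knob; moves up with the carriage
- lever_knob (a point): centre of the grip at the end of the cam lever: an upright black knob 16 mm across and 34 mm high, at 72 mm from lever_pivot; this point is 14 mm below its top. The lever's flat arm (13 mm wide, 8 mm thick) runs from under the knob to the hinge, its top 20 mm below this point. -y of this frame points from the hinge to the knob; z up. The carriage can be lifted by this knob
- lever_handle: the cam lever's arm and knob as one part; origin on the hinge axis 34 mm below lever_pivot; -y points to the knob
- mug: white ceramic mug, 82 mm across, 95 mm high, handle on its +y side; origin under its centre
- glasses_case: closed hard grey glasses case, 64 x 160 x 42 mm, long along y; origin under its centre
- wooden_box: closed wooden box with brass-toned latch, 104 x 154 x 73 mm; origin under its centre
- pencil_pot: dark steel pencil pot, 72 mm across, 100 mm high, pencils up to 165 mm; origin under its centre
- stapler: stapler, 145 x 36 x 47 mm, long along x; origin under its centre
- plant_pot: small plant in a terracotta pot, 100 mm across, 145 mm high; origin under its centre
There are look-alikes about, which are no part of the job. Leave any green or red look-alike of the part that bears head_drum alone.

How it is judged (in metres and radians):
On the way, in this order (a step that is already met when the one before it is completed fails the run):
1. the lamp head is seated flat on both pegs of the cradle and released, the lever still open (horizontal distance between head_seat and cradle below 0.003 m and z of head_seat in the frame of cradle between -0.0025 and 0.0025 m and angle between the x axis of head_seat and the x axis of cradle, either way round below 0.06 rad and angle between head_seat's own z axis and vertical below 0.05 rad and contact force between the fingers and lamp_head below 0.1 N and value of joint cam_lever below 0.7 rad), for 0.2 s.
2. the carriage is held at the mark by the gripped lever, the lever still open (z of carriage_top in the frame of ring_under between -0.005 and 0.005 m and contact force between the fingers and lever_handle above 2 N and value of joint cam_lever below 0.7 rad), for 0.1 s.
At the end, for the whole second after the job is handed in: Fingers press on the lever handle (over 2 N); lever beyond 1.27 rad; carriage top within 5 mm of the ring's underside, at rest; lamp head seated in the cradle, not touched by the fingers: within 3 mm sideways, 2.5 mm in height, 0.06 rad in direction, 0.05 rad of upright (horizontal distance between head_seat and cradle below 0.003 m and z of head_seat in the frame of cradle between -0.0025 and 0.0025 m and angle between the x axis of head_seat and the x axis of cradle, either way round below 0.06 rad and angle between head_seat's own z axis and vertical below 0.05 rad and z of carriage_top in the frame of ring_under between -0.005 and 0.005 m and contact force between the fingers and lever_handle above 2 N and value of joint cam_lever above 1.27 rad and linear speed of lever_handle below 0.01 m/s and contact force between the fingers and lamp_head below 0.1 N); the arm keeps its last pose, push and grip.
It fails at once if the lever is clamped (beyond 0.8 rad) while the carriage is more than 8 mm off the mark (value of joint cam_lever above 0.8 rad and not (z of carriage_top in the frame of ring_under between -0.008 and 0.008 m)).
It fails at once if another thing on the shelf is shifted by more than 30 mm or tipped (distance of any of mug, glasses_case, wooden_box, pencil_pot, stapler, plant_pot from where it was at the start of the episode above 0.03 m or angle between any of mug, glasses_case, wooden_box, pencil_pot, stapler, plant_pot's own z axis and vertical above 0.3 rad).
It also fails if it takes over 64 s, if anything falls off the work surface, if the arm or the gripper's body presses on something with over 40 N, if the wrist force passes 120 N, or if a joint passes its speed limit or range.

ROBOT

A 6-joint arm with a two-finger parallel gripper is mounted at the origin on the work surface. World frame = base frame: x ahead of the robot, y to its left, z up, the work surface at z = 0. Lengths are in mm, angles in rad, forces in N, time in s.
With the tool pointing down it reaches from about 425 to 925 mm from the base axis. Payload 12.5 kg.
Tool frame: the origin (TCP) lies at the very end of the fingers, on their centre line; the grasp point (between the pads) lies 19 mm behind it (robot.grip_point_offset is the distance from the TCP to the grasp point, in mm); z points along the fingers, y is the direction in which the jaws open and shut (so a half turn about z gives the same grasp; the last joint's range is limited). The gripper opens to 85 mm and grips with 20 to 120 N. Pads are 22 mm wide; open, the fingers measure 114 mm over their backs; the gripper's body (76 mm by 85 mm) begins 54 mm behind the grasp point. The pads swing forward as they close: fully open they stand 13 mm farther back than shut.
Start: joints at [1.023, 0.491, 1.559, -0, 1.092, -0.106], TCP at [267.215, 565.014, 231.327] pointing down, gripper open.
Joint ranges: [-3.1, 3.1], [-0.84, 2.19], [0.05, 2.79], [-1.13, 4.28], [0.06, 2.93], [-2.69, 2.69]. Speed limits (rad/s): [2.22, 2.22, 2.79, 3.14, 3.14, 3.14].

INTERFACE

Orientations are given as a unit quaternion [w, x, y, z].
In Python, from cell import robot gives the robot as it stands.
- The arm moves only by the tool jog_arm, never from a script. Its argument "moves" is one flat list of numbers, 7 for each row, row after row: the shift along the world's x, y, z in m, then the turn, a rotation vector about the world's x, y, z in rad, then the closure in counts, from 0 (fully open) to 255 (shut). A call has 1 to 12 rows; each row shifts and turns the commanded pose from where the row before left it; what a row does not reach is not made up. A row lasts 1/10 s, in which the tool goes at most 50 mm and 8.59 degrees, less where a joint would pass 70% of its speed; a pose out of reach is approached as far as the arm can. A call is refused whole if a number of a shift passes 0.05 or a number of a turn 0.15, either way. A call with a gripper value outside its range is refused whole. The fingers move at their own pace and stop on an object; "newtons" is the grip in N (left out, the last holds). Time passes only in rows, so rows that do not move let the fingers close. It gives the time, the measured TCP pose, the force and the opening at its end, in the units of the state.
- robot.get_state(): the state, without advancing time (a new reading comes with each control period).
- robot.snapshot(name): name is "scene" or "side" or "wrist"; returns a dict with "pixels" (420x560x3 uint8, red, green, blue), "fx", "fy", "cx", "cy" (pixels), "dist_coeffs" ([k1, k2, p1, p2, k3] as OpenCV has them; the pictures are not rectified), "R" (3x3) and "t" (3): a world point X has camera coordinates R X + t. Camera axes: x right, y down, z forward; pixel columns grow to the right and rows downward; lengths in mm; the calibration is good to about 2 mm. A picture is of the moment at which its call begins. There is no depth.
- robot.job_done(): hands the job in, once; it reports no verdict.
The state is a dict: "time": time; "joint_positions": joint angles; "joint_velocities": joint speeds; "joint_efforts": joint torques, N m; "eef_pos": TCP position; "orientation": TCP orientation; "force": force on the tool from outside, world axes, zero at the start; "moment": the same for the moment, N m; "finger_gap": finger opening in mm.
Only numpy, scipy, OpenCV 4.12 (cv2) and the standard library are available. Lean on these libraries where they do the work, as an engineer would, in place of code of your own. Each camera call takes 0.05 s, during which the arm holds its last target.

## Working session

There is one attempt and no reset: what is moved stays moved. The work goes in short steps, Python scripts to look and compute and a tool call to move; the robot and the scene stay as the last step left them, time stands still between calls to the robot, and variables do not carry over. Pictures are saved under pics/ and viewed, and the job is handed in when it is done.

Besides the shell and the picture viewer there is one more tool, called after ">>>" by a JSON object that holds its "fn" and its "kwargs", one argument or row to a line. jog_arm: Moves the arm, as the interface text tells. Its arguments: {"type":"object","properties":{"moves":{"type":"array","items":{"type":"number"}},"newtons":{"type":"number"}},"required":["moves"]}

```bash
ls; mkdir -p pics; python3 - <<'E'
from cell import robot
import cv2
print(robot.get_state())
for n in ["scene","side","wrist"]:
    s=robot.snapshot(n)
    cv2.imwrite(f"pics/{n}0.png",s["pixels"][:,:,::-1])
    print(n,s["fx"],s["fy"],s["cx"],s["cy"],s["dist_coeffs"],s["R"],s["t"])
E
```

```text
pics
{'time': 0.0, 'joint_positions': array([ 1.02339610e+00,  4.91601303e-01,  1.55946480e+00, -1.79056583e-05,
        1.09172236e+00, -1.05597411e-01]), 'joint_velocities': array([ 0.00062915, -0.00160874,  0.00059778, -0.00083892, -0.00036877,
       -0.00090457]), 'joint_efforts': array([ 2.00015770e-04, -6.18455386e+01, -2.61594415e+01, -1.42013382e-04,
        4.04928258e-03, -2.54917452e-06]), 'eef_pos': array([267.08849151, 564.7935722 , 230.69652489]), 'orientation': array([-1.84242832e-04,  2.19105147e-01,  9.75701069e-01, -5.68866779e-04]), 'force': array([ 0.27265764, -0.53068213,  0.67921844]), 'moment': array([-0.06058905, -0.0119599 ,  0.0644004 ]), 'finger_gap': 85.7860426510349}
scene 411.9721432660379 411.9721432660379 271.00294499667837 212.93256867924427 [-0.06612702  0.          0.          0.          0.        ] [[ 0.29988127  0.95394622  0.00760481]
 [ 0.81031113 -0.25050513 -0.52975753]
 [-0.50345515  0.16502662 -0.84811504]] [-201.07828621 -393.17078532 1425.96207115]
side 505.77135585333394 505.77135585333394 279.1725640099933 205.4712918022786 [-0.15259911  0.          0.          0.          0.        ] [[ 0.81981983 -0.57231594  0.01870596]
 [-0.28591796 -0.43743261 -0.85258643]
 [ 0.49613141  0.69361889 -0.52225134]] [-445.63354781  307.20799459 1216.41354594]
wrist 372.96915227536334 372.96915227536334 278.11266389103184 211.2133536730438 [-0.07431046  0.          0.          0.          0.        ] [[ 0.4287667   0.9034134  -0.00182895]
 [ 0.85977879 -0.40743413  0.30786013]
 [ 0.27737979 -0.13357267 -0.95142987]] [-623.56634412  -39.1749274   380.0325547 ]
```

View pics/scene0.png

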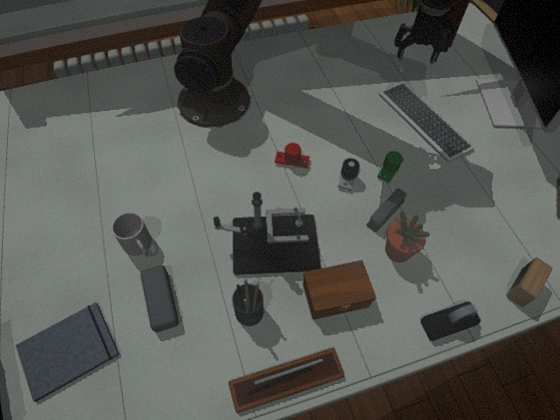

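View pics/side0.png

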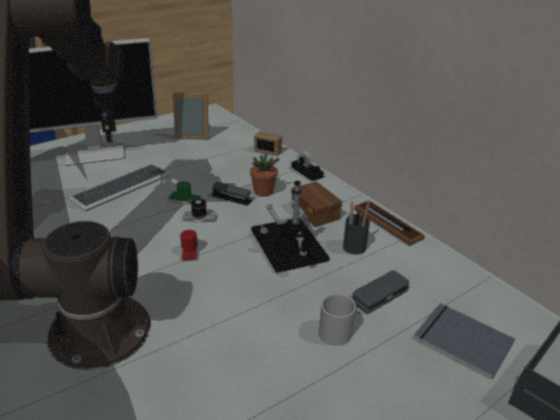

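View pics/wrist0.png

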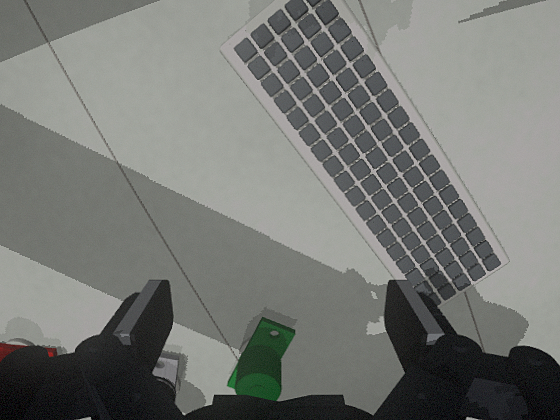

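The true head is the black drum on an aluminium plate, at scene (349,172). The look-alikes are red at (292,155) and green at (390,165). I'll enlarge to confirm.

```bash
cat > h.py <<'E'
import numpy as np, cv2
from cell import robot
def crop(img,x0,y0,w,h,f,name):
    c=img[y0:y0+h,x0:x0+w,::-1]
    c=cv2.convertScaleAbs(cv2.resize(c,None,fx=f,fy=f,interpolation=cv2.INTER_CUBIC),alpha=1.6,beta=10)
    cv2.imwrite("pics/"+name+".png",c)
def K(s): return np.array([[s["fx"],0,s["cx"]],[0,s["fy"],s["cy"]],[0,0,1.]])
def ray(s,uv):
    p=cv2.undistortPoints(np.array([[uv]],float),K(s),np.array(s["dist_coeffs"]))[0,0]
    R=np.array(s["R"]);t=np.array(s["t"])
    return -R.T@t, R.T@np.array([p[0],p[1],1.])
def atz(s,uv,z):
    c,d=ray(s,uv); return c+d*(z-c[2])/d[2]
def proj(s,X):
    R=np.array(s["R"]);t=np.array(s["t"])
    return cv2.projectPoints(np.array(X,float).reshape(-1,3),cv2.Rodrigues(R)[0],t,K(s),np.array(s["dist_coeffs"]))[0][:,0]
E
python3 - <<'E'
from h import *
import pickle
S={n:robot.snapshot(n) for n in ["scene","side","wrist"]}
pickle.dump(S,open("s0.pkl","wb"))
crop(S["scene"]["pixels"],205,180,130,100,6,"c_lamp")
crop(S["scene"]["pixels"],270,130,140,70,5,"c_head")
crop(S["side"]["pixels"],235,170,110,110,5,"c_lamps")
crop(S["side"]["pixels"],160,170,90,100,6,"c_heads")
E
```

```text
(no output)
```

View pics/c_lamp.png

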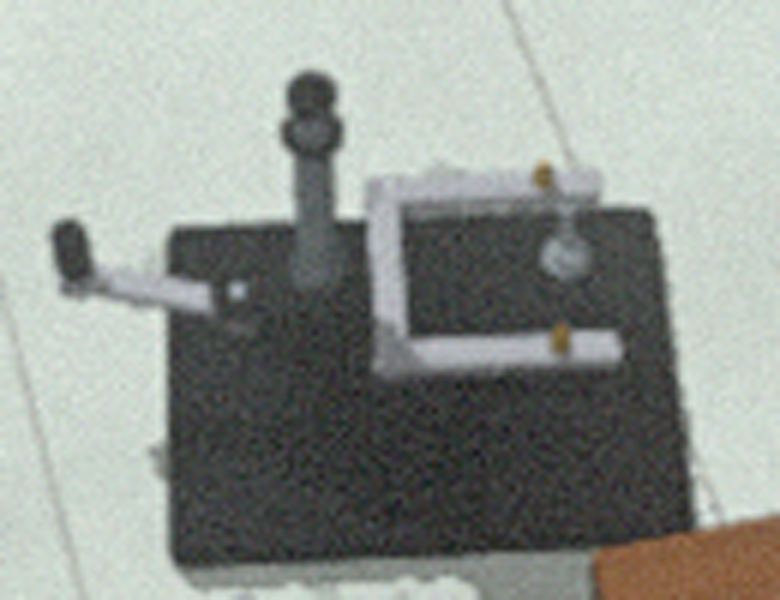

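View pics/c_head.png

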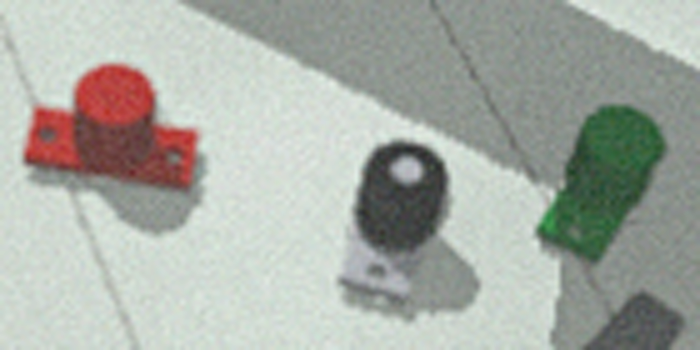

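View pics/c_lamps.png

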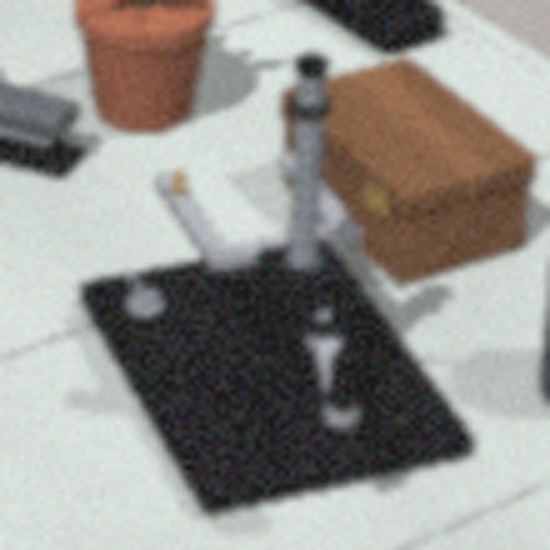

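View pics/c_heads.png

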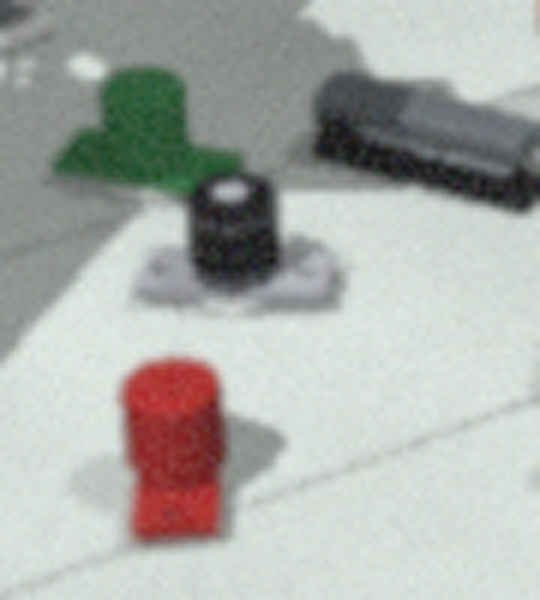

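The crops confirm it: the black drum with an aluminium plate is at scene (350,163), between the red and green ones. The cradle pegs are at crop (543,165) and (560,330), and the knob at crop (68,235). Next, rough positions.

```bash
cat >> h.py <<'E'
def C(u,v,x0,y0,f): return (x0+(u+.5)/f-.5, y0+(v+.5)/f-.5)
def tri(s1,a,s2,b):
    c1,d1=ray(s1,a);c2,d2=ray(s2,b)
    A=np.stack([d1,-d2],1);k=np.linalg.lstsq(A,c2-c1,rcond=None)[0]
    p=c1+k[0]*d1;q=c2+k[1]*d2
    return (p+q)/2,np.linalg.norm(p-q)
E
python3 - <<'E'
from h import *
import pickle
np.set_printoptions(precision=1,suppress=True)
S=pickle.load(open("s0.pkl","rb"));s=S["scene"];d=S["side"]
L=lambda u,v:C(u,v,205,180,6)
H=lambda u,v:C(u,v,270,130,5)
LS=lambda u,v:C(u,v,235,170,5)
HS=lambda u,v:C(u,v,160,170,6)
print("drumtop",tri(s,H(405,167),d,HS(232,188)),atz(s,H(405,167),64),atz(d,HS(232,188),64))
print("holes side z16",atz(d,HS(160,268),16),atz(d,HS(308,268),16), "scene hole",atz(s,H(377,269),16))
for p in [(170,228),(652,210),(693,540),(172,560)]: print("slab",atz(s,L(*p),20))
for p in [(83,287),(335,247),(470,440),(205,500)]: print("slabS",atz(d,LS(*p),20))
print("pegtop",atz(s,L(543,163),127),atz(s,L(561,325),127))
print("pegbase",atz(s,L(544,187),111),atz(s,L(561,350),111))
print("posttop",tri(s,L(311,80),d,LS(313,63)))
print("knobtop",atz(s,L(68,225),120))
E
```

```text
drumtop (array([444.9, 314.3,  66.3]), np.float64(1.9604035686201107)) [444.2 314.5  64. ] [446.5 319.3  64. ]
holes side z16 [408.7 338.3  16. ] [476.4 294.1  16. ] scene hole [477.4 290.9  16. ]
slab [496.7 -57.   20. ]
slab [553.8 161.   20. ]
slab [716.7 119.   20. ]
slab [658.8 -98.6  20. ]
slabS [543.7 153.8  20. ]
slabS [703.7 103.8  20. ]
slabS [ 645.5 -102.5   20. ]
slabS [487. -63.  20.]
pegtop [577.4  92.2 127. ] [653.4  73.4 127. ]
pegbase [579.6  92.8 111. ] [656.4  73.4 111. ]
posttop (array([588.1, -11.2, 244.2]), np.float64(3.6298839605288333))
knobtop [ 543.7 -106.1  120. ]
```

>>> {"fn": "jog_arm", "kwargs": {
  "moves": [0.022, -0.031, -0.003, 0, 0, -0.016, 0, 0.022, -0.031, -0.003, 0, 0, -0.016, 0, 0.022, -0.031, -0.003, 0, 0, -0.016, 0, 0.022, -0.031, -0.003, 0, 0, -0.016, 0, 0.022, -0.031, -0.003, 0, 0, -0.016, 0, 0.022, -0.031, -0.003, 0, 0, -0.016, 0, 0.022, -0.031, -0.003, 0, 0, -0.016, 0, 0.022, -0.031, -0.003, 0, 0, -0.016, 0, 0, 0, 0, 0, 0, 0, 0, 0, 0, 0, 0, 0, 0, 0]
}}

```text
time: 1.3
eef_pos: [443.5, 316.5, 207.3]
orientation: [-0.0, 0.282, 0.959, 0.0]
force: [0.2, 1.0, -0.2]
finger_gap: 85.5
```

```bash
python3 - <<'E'
from h import *
import pickle
st=robot.get_state();print(st["eef_pos"],st["orientation"],st["force"],st["time"],st["joint_positions"])
s=robot.snapshot("wrist");pickle.dump(s,open("w1.pkl","wb"))
print(-np.array(s["R"]).T@np.array(s["t"]))
crop(s["pixels"],0,0,560,420,1.4,"w1")
E
```

```text
[443.5331412  316.53405019 207.30756987] [-8.26157263e-05  2.81867196e-01  9.59453425e-01  4.02044076e-05] [ 0.19635822  0.98408487 -0.18507212] 1.3 [ 4.98519878e-01  4.04890050e-01  1.78481951e+00  2.13156590e-04
  9.51943277e-01 -5.00920787e-01]
[376.96608639 358.62045078 349.01365993]
```

View pics/w1.png

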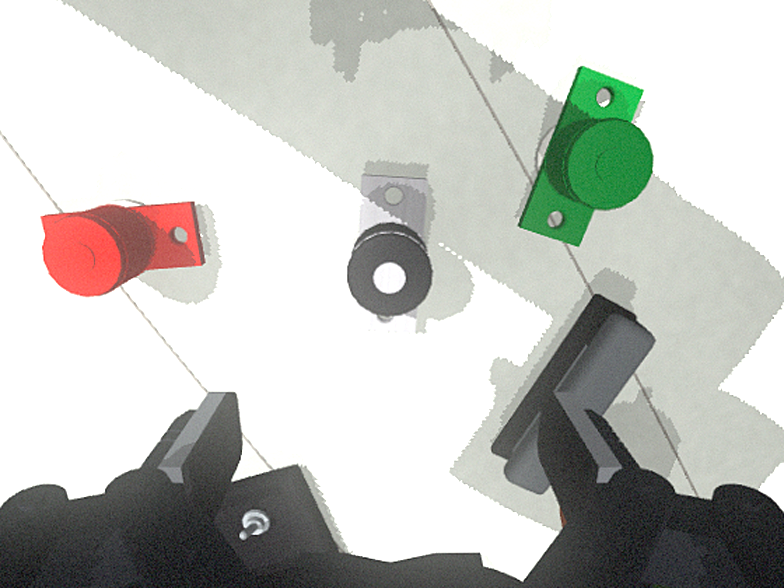

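Wrist view: the drum top is centred at about (389,277) on the 1.4x picture. One plate hole is at (394,196) and the far hole is partly visible at (385,318). Red is at left, green at right.

```bash
python3 - <<'E'
from h import *
import pickle
s=pickle.load(open("w1.pkl","rb"))
c=cv2.resize(s["pixels"][110:245,215:340,::-1],None,fx=5,fy=5,interpolation=cv2.INTER_CUBIC)[:, :]
c=cv2.convertScaleAbs(c,alpha=0.9)
cv2.imwrite("pics/w1c.png",c[:600])
E
```

```text
(no output)
```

View pics/w1c.png

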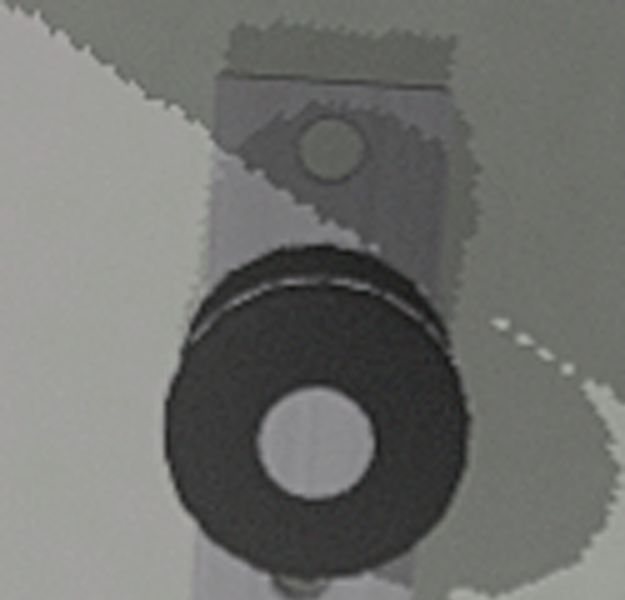

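```bash
python3 - <<'E'
from h import *
import pickle
np.set_printoptions(precision=1,suppress=True)
s=pickle.load(open("w1.pkl","rb"))
P=lambda u,v:C(u,v,215,110,5)
print("disc64",atz(s,P(317,442),64)," circ64",atz(s,P(317.5,427),64))
print("R hole top",atz(s,P(332,149),16))
a,b=atz(s,P(205,290),16),atz(s,P(217,75),16);c=atz(s,P(448,90),16)
print("plate corners",a,b,c,np.linalg.norm(b-c), "yaw",np.arctan2(*( (b-a)[:2][::-1])), np.arctan2(*((c-b)[:2][::-1])))
a,b=atz(s,P(193,590),16),atz(s,P(217,75),16); print("edge yaw",np.arctan2(*((b-a)[:2][::-1])))
for z in (16,30,50,64):
  l,r=atz(s,P(165,430),z),atz(s,P(470,430),z);print(z,np.linalg.norm(l-r))
print("h2",atz(s,P(300,588),16))
E
```

```text
disc64 [445.  314.4  64. ]  circ64 [443.  315.8  64. ]
R hole top [412.6 338.4  16. ]
plate corners [421.5 305.4  16. ] [390.8 328.4  16. ] [414.9 361.1  16. ] 40.621364843078815 yaw 2.496836696583418 0.9343296774813691
edge yaw 2.505372738845706
16 56.51571564789406
30 54.13977701753681
50 50.745578974169234
64 48.369640343811966
h2 [479.  288.5  16. ]
```

>>> {"fn": "jog_arm", "kwargs": {
  "moves": [0.001, -0.002, -0.04, 0, 0, -0.065, 0, 0, 0, -0.045, 0, 0, 0, 0, 0, 0, -0.045, 0, 0, 0, 0, 0, 0, -0.035, 0, 0, 0, 0, 0, 0, -0.02, 0, 0, 0, 0, 0, 0, 0, 0, 0, 0, 0, 0, 0, 0, 0, 0, 0, 0],
  "newtons": 40
}}

```text
time: 2.05
eef_pos: [443.9, 315.9, 22.7]
orientation: [-0.0, 0.311, 0.95, 0.0]
force: [0.5, -0.8, 1.1]
finger_gap: 85.4
```

>>> {"fn": "jog_arm", "kwargs": {
  "moves": [0, 0, 0, 0, 0, 0, 150, 0, 0, 0, 0, 0, 0, 255, 0, 0, 0, 0, 0, 0, 255, 0, 0, 0, 0, 0, 0, 255, 0, 0, 0, 0, 0, 0, 255, 0, 0, 0, 0, 0, 0, 255, 0, 0, 0, 0, 0, 0, 255, 0, 0, 0, 0, 0, 0, 255]
}}

```text
time: 2.85
eef_pos: [444.6, 315.4, 23.6]
orientation: [0.001, 0.312, 0.95, 0.001]
force: [-1.1, 2.0, 7.7]
finger_gap: 49.1
```

>>> {"fn": "jog_arm", "kwargs": {
  "moves": [0, 0, 0.02, 0, 0, 0, 255, 0, 0, 0.04, 0, 0, 0, 255, 0, 0, 0.05, 0, 0, 0, 255, 0, 0, 0.05, 0, 0, 0, 255, 0.027, -0.0215, 0, 0, 0, 0.048, 255, 0.027, -0.0215, 0, 0, 0, 0.048, 255, 0.027, -0.0215, 0, 0, 0, 0.048, 255, 0.027, -0.0215, 0, 0, 0, 0.048, 255, 0.027, -0.0215, 0, 0, 0, 0.048, 255, 0.027, -0.0215, 0, 0, 0, 0.048, 255, 0.027, -0.0215, 0, 0, 0, 0.048, 255, 0.027, -0.0215, 0, 0, 0, 0.048, 255]
}}

```text
time: 4.05
eef_pos: [661.0, 141.9, 182.9]
orientation: [0.0, 0.124, 0.992, 0.0]
force: [-0.5, 0.2, -0.9]
finger_gap: 49.1
```

>>> {"fn": "jog_arm", "kwargs": {
  "moves": [0, 0, 0, 0, 0, 0, 255, 0, 0, 0, 0, 0, 0, 255, 0, 0, 0, 0, 0, 0, 255]
}}

```text
time: 4.35
eef_pos: [659.5, 143.5, 182.5]
orientation: [-0.0, 0.125, 0.992, 0.0]
force: [-0.5, 0.1, -1.6]
finger_gap: 49.0
```

```bash
python3 - <<'E'
from h import *
import pickle
st=robot.get_state();print(st["eef_pos"],st["orientation"],st["force"],st["time"],st["joint_positions"])
s=robot.snapshot("wrist");pickle.dump(s,open("w2.pkl","wb"))
crop(s["pixels"],0,0,560,420,1.4,"w2")
E
```

```text
[659.49131283 143.47209823 182.50387614] [-2.08296069e-04  1.25061395e-01  9.92148981e-01  6.43486557e-05] [-0.52572281  0.08588556 -1.63888633] 4.35 [ 1.16329059e-01  6.08860422e-01  1.47814587e+00  2.58284001e-04
  1.05496005e+00 -1.20381528e+00]
```

View pics/w2.png

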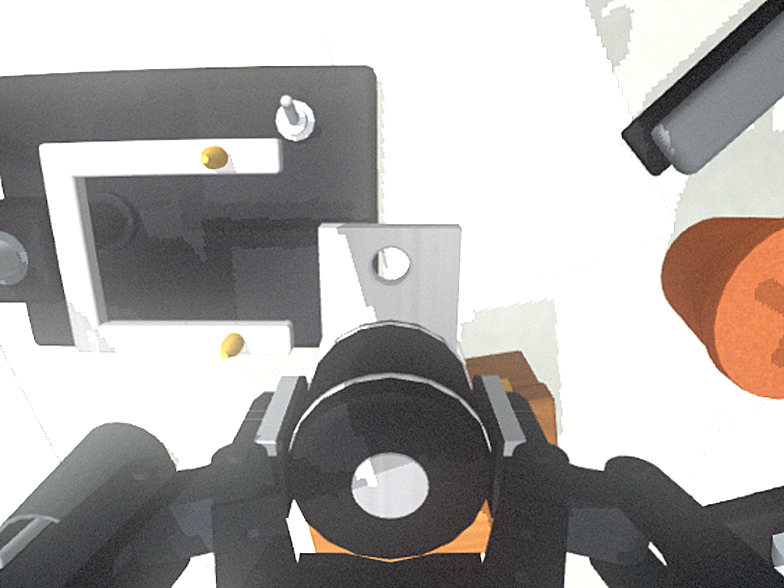

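Both pegs show at (213,157) and (231,345) on the 1.4x picture. The held head's near hole is at (391,264). I'll enlarge to measure.

```bash
python3 - <<'E'
from h import *
import pickle
s=pickle.load(open("w2.pkl","rb"))["pixels"][:,:,::-1]
z=lambda x,y,w,h,f:cv2.convertScaleAbs(cv2.resize(s[y:y+h,x:x+w],None,fx=f,fy=f,interpolation=cv2.INTER_CUBIC),alpha=0.9)
a=z(125,90,80,60,8)
b=z(125,220,80,55,8)
c=z(215,150,130,95,6)
cv2.imwrite("pics/w2a.png",a)
cv2.imwrite("pics/w2b.png",b)
cv2.imwrite("pics/w2c.png",c)
E
```

```text
(no output)
```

View pics/w2a.png

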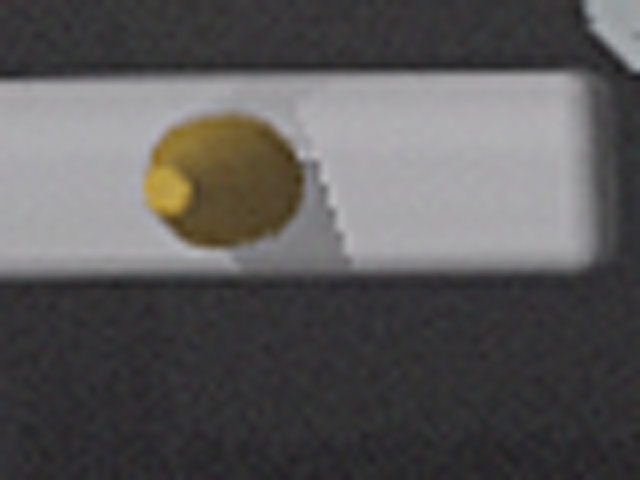

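View pics/w2b.png

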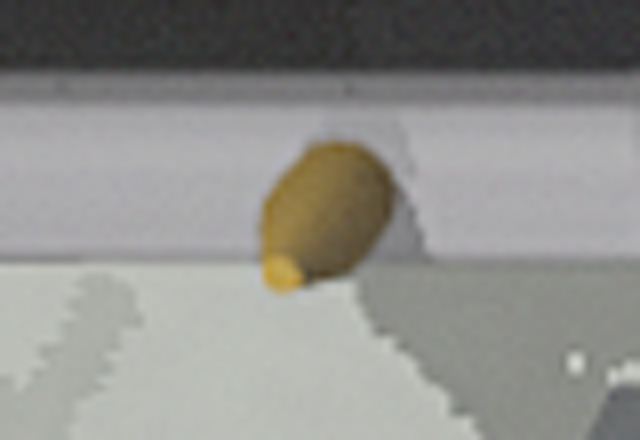

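View pics/w2c.png

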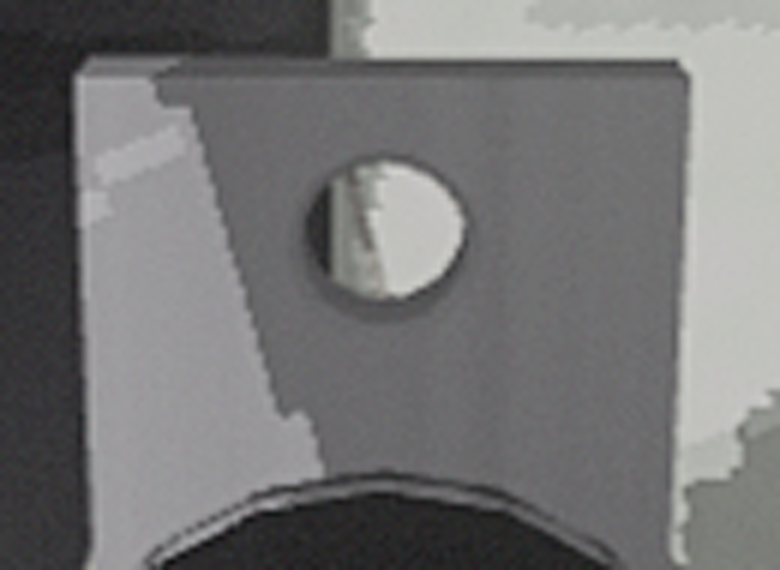

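```bash
python3 - <<'E'
from h import *
import pickle
np.set_printoptions(precision=2,suppress=True)
s=pickle.load(open("w2.pkl","rb"))
A=lambda u,v:C(u,v,125,90,8)
B=lambda u,v:C(u,v,125,220,8)
P=lambda u,v:C(u,v,215,150,6)
for z in (125,127,129):
  a=atz(s,A(169,191),z);b=atz(s,B(284,273),z);d=b-a
  print(z,a,b,(a+b)/2,np.linalg.norm(d),np.arctan2(d[1],d[0]))
a=atz(s,A(237,180),111);b=atz(s,B(333,203),111);d=b-a;print("base",a,b,(a+b)/2,np.linalg.norm(d),np.arctan2(d[1],d[0]))
zt=174.9
h=atz(s,P(387,238),zt);hl,hr=atz(s,P(307,238),zt),atz(s,P(467,238),zt)
print("hole",h,np.linalg.norm(hl-hr))
l0,l1=atz(s,P(76,90),zt),atz(s,P(90,550),zt);r0,r1=atz(s,P(688,90),zt),atz(s,P(681,530),zt)
for p,q in((l0,l1),(r0,r1)): d=q-p;print("edge yaw",np.arctan2(d[1],d[0]))
d=r0-l0;print("front",np.linalg.norm(d),np.arctan2(d[1],d[0])-np.pi/2)
a=atz(s,P(85,78),zt);b=atz(s,P(685,78),zt);d=b-a;print(np.arctan2(d[1],d[0])-np.pi/2)
print("disc",atz(s,(390/1.4,486/1.4),zt+48))
st=robot.get_state();q=st["orientation"];print("tool yaw",2*np.arctan2(q[2],q[1])-np.pi/2-np.pi/2)
E
```

```text
125 [575.64  92.41 125.  ] [653.31  72.47 125.  ] [614.47  82.44 125.  ] 80.19443894927915 -0.2512400967990845
127 [575.71  93.11 127.  ] [652.61  73.38 127.  ] [614.16  83.24 127.  ] 79.38944710713517 -0.2512400967990847
129 [575.78  93.82 129.  ] [651.9   74.28 129.  ] [613.84  84.05 129.  ] 78.58445526499118 -0.25124009679908477
base [575.69  92.42 111.  ] [653.58  71.99 111.  ] [614.63  82.21 111.  ] 80.52527055216528 -0.25650705664936513
hole [620.46 153.11 174.9 ] 11.015370912106693
edge yaw -0.26353867656048047
edge yaw -0.22624904927367456
front 41.3563358363934 -0.25198268774763766
-0.251960857464647
disc [659.91 142.73 222.9 ]
tool yaw -0.2502921037249486
```

>>> {"fn": "jog_arm", "kwargs": {
  "moves": [-0.015, -0.0202, 0, 0, 0, 0, 255, -0.015, -0.0202, 0, 0, 0, 0, 255, -0.015, -0.0202, 0, 0, 0, 0, 255, 0, 0, -0.015, 0, 0, 0, 255, 0, 0, -0.015, 0, 0, 0, 255, 0, 0, 0, 0, 0, 0, 255, 0, 0, 0, 0, 0, 0, 255, 0, 0, 0, 0, 0, 0, 255, 0, 0, 0, 0, 0, 0, 255]
}}

```text
time: 5.3
eef_pos: [615.4, 82.7, 153.1]
orientation: [0.001, 0.125, 0.992, 0.0]
force: [0.4, 1.1, -2.0]
finger_gap: 49.3
```

```bash
python3 - <<'E'
from h import *
import pickle
st=robot.get_state();print(st["eef_pos"],st["orientation"],st["force"],st["time"])
s=robot.snapshot("wrist");pickle.dump(s,open("w3.pkl","wb"))
crop(s["pixels"],180,110,190,140,4,"w3")
s2=robot.snapshot("side");crop(s2["pixels"],235,150,110,110,5,"d3")
E
```

```text
[615.44719738  82.70516229 153.10908875] [5.91202102e-04 1.24860456e-01 9.92174129e-01 1.25446892e-04] [ 0.42265712  1.13755808 -1.99919413] 5.3
```

View pics/w3.png

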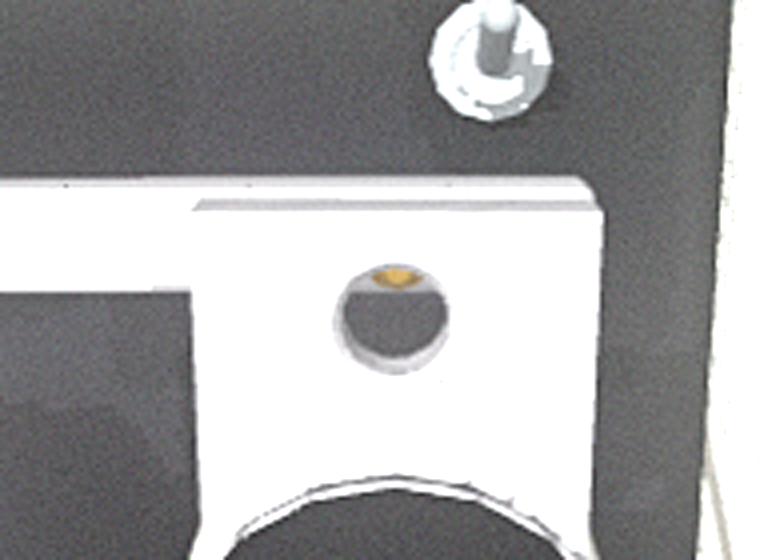

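View pics/d3.png

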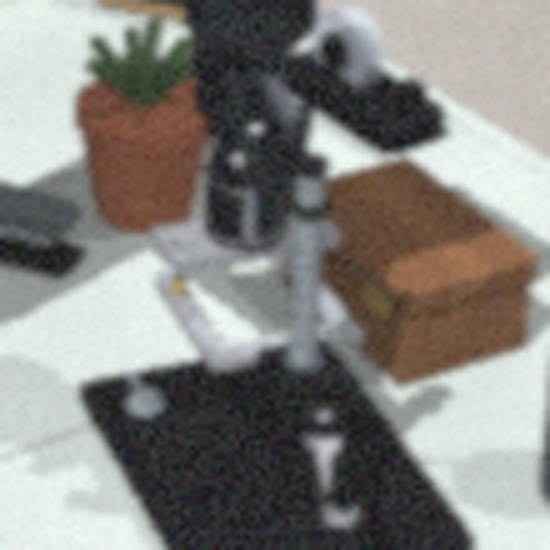

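Looking through the near hole at (392,318), the peg shows at (396,278), laterally aligned. Descending slowly.

>>> {"fn": "jog_arm", "kwargs": {
  "moves": [-0.001, 0, -0.008, 0, 0, 0, 255, 0, 0, -0.005, 0, 0, 0, 255, 0, 0, -0.005, 0, 0, 0, 255, 0, 0, -0.003, 0, 0, 0, 255, 0, 0, 0, 0, 0, 0, 255, 0, 0, 0, 0, 0, 0, 255]
}}

```text
time: 6.0
eef_pos: [614.2, 82.4, 131.3]
orientation: [-0.0, 0.125, 0.992, 0.0]
force: [0.9, -0.7, -1.1]
finger_gap: 49.4
```

```bash
python3 - <<'E'
from h import *
import pickle
st=robot.get_state();print(st["eef_pos"],st["orientation"],st["force"],st["moment"],st["time"])
s=robot.snapshot("wrist")
crop(s["pixels"],180,110,190,140,4,"w4")
E
```

```text
[614.24039791  82.37908168 131.27480636] [-6.53216904e-05  1.25113237e-01  9.92142466e-01  4.24212849e-05] [ 0.94210632 -0.71487963 -1.14695759] [ 0.063758   -0.04092846  0.03126831] 6.0
```

View pics/w4.png

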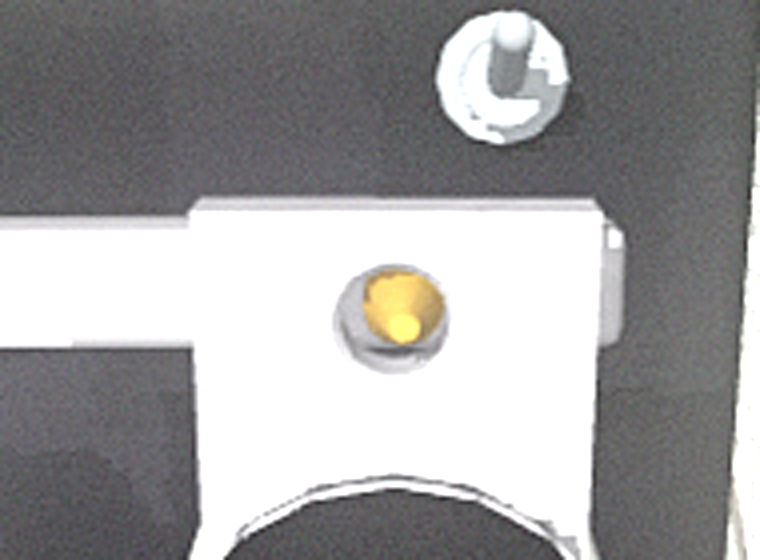

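>>> {"fn": "jog_arm", "kwargs": {
  "moves": [0.0003, 0.001, 0, 0, 0, 0, 255, 0, 0, -0.003, 0, 0, 0, 255, 0, 0, -0.002, 0, 0, 0, 255, 0, 0, 0, 0, 0, 0, 255, 0, 0, 0, 0, 0, 0, 255]
}}

```text
time: 6.55
eef_pos: [614.6, 83.5, 126.6]
orientation: [0.0, 0.125, 0.992, 0.0]
force: [-1.3, 1.0, 3.8]
finger_gap: 49.2
```

```bash
python3 - <<'E'
from h import *
import pickle
st=robot.get_state();print(st["eef_pos"],st["orientation"],st["force"],st["moment"],st["time"])
s=robot.snapshot("wrist")
crop(s["pixels"],180,110,190,140,4,"w5")
E
```

```text
[614.5686183   83.48782448 126.64488717] [2.20880765e-04 1.25016758e-01 9.92154601e-01 9.06409612e-05] [-1.29418672  1.03445223  3.82000974] [ 0.04369622  0.25202868 -0.0138067 ] 6.55
```

View pics/w5.png

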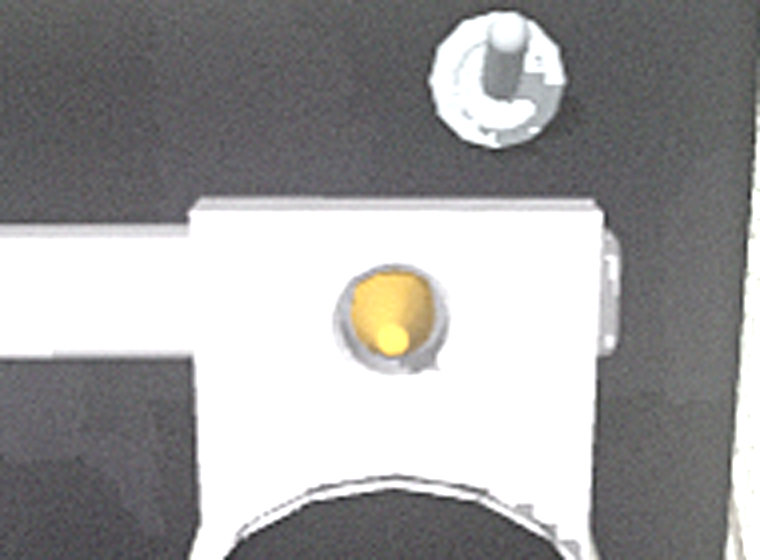

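>>> {"fn": "jog_arm", "kwargs": {
  "moves": [0, 0, -0.001, 0, 0, 0, 255, 0, 0, 0, 0, 0, 0, 255, 0, 0, 0, 0, 0, 0, 255]
}}

```text
time: 6.9
eef_pos: [614.6, 83.5, 126.5]
orientation: [0.001, 0.125, 0.992, 0.0]
force: [-4.4, 1.2, 12.9]
finger_gap: 48.9
```

>>> {"fn": "jog_arm", "kwargs": {
  "moves": [0, 0, 0, 0, 0, 0, 60, 0, 0, 0, 0, 0, 0, 0, 0, 0, 0, 0, 0, 0, 0, 0, 0, 0, 0, 0, 0, 0, 0, 0, 0, 0, 0, 0, 0, 0, 0, 0, 0, 0, 0, 0, 0, 0, 0, 0, 0, 0, 0]
}}

```text
time: 7.6
eef_pos: [614.5, 83.4, 125.3]
orientation: [-0.0, 0.125, 0.992, 0.0]
force: [0.7, -0.1, 0.1]
finger_gap: 85.5
```

```bash
python3 - <<'E'
from h import *
import pickle
st=robot.get_state();print(st["eef_pos"],st["force"],st["time"])
s=robot.snapshot("wrist")
crop(s["pixels"],100,80,290,215,2.7,"w6")
s=robot.snapshot("side")
crop(s["pixels"],235,170,110,110,5,"d6")
E
```

```text
[614.50854466  83.42775625 125.25322642] [ 0.67087205 -0.06599606  0.11900861] 7.6
```

View pics/w6.png

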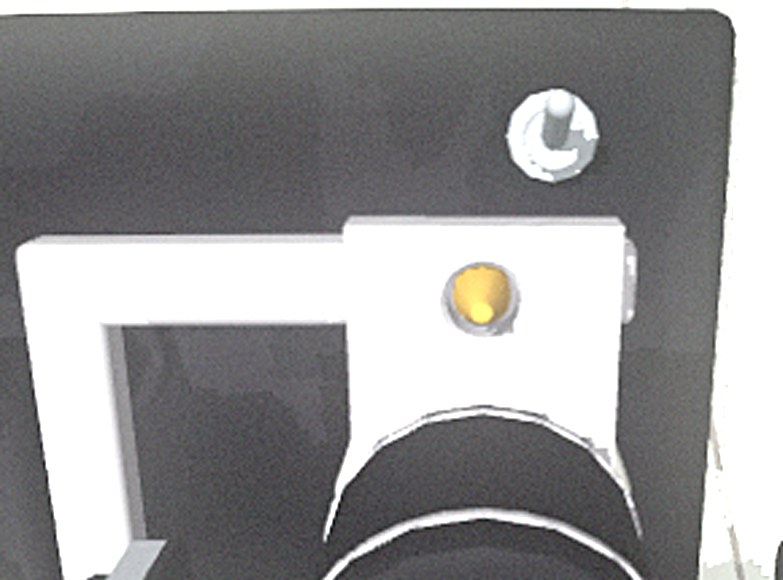

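View pics/d6.png

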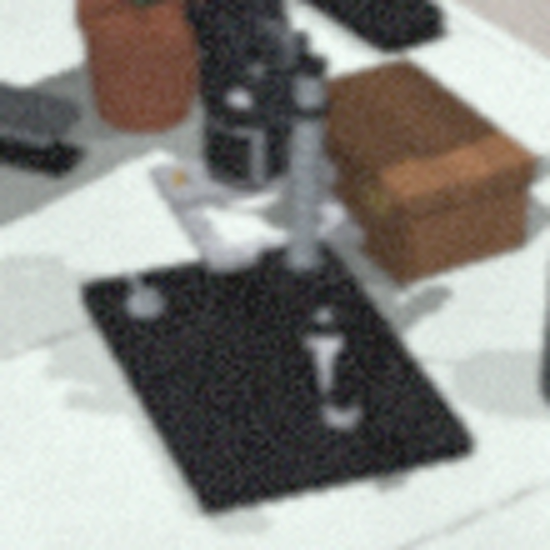

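>>> {"fn": "jog_arm", "kwargs": {
  "moves": [0, 0, 0.03, 0, 0, 0, 0, 0, 0, 0.04, 0, 0, 0, 0, 0, 0, 0.045, 0, 0, 0, 0, 0, 0, 0.045, 0, 0, 0, 0, -0.011, -0.0325, 0, 0, 0, 0, 0, -0.011, -0.0325, 0, 0, 0, 0, 0, -0.011, -0.0325, 0, 0, 0, 0, 0, -0.011, -0.0325, 0, 0, 0, 0, 0, -0.011, -0.0325, 0, 0, 0, 0, 0, 0, 0, 0, 0, 0, 0, 0, 0, 0, 0, 0, 0, 0, 0]
}}

```text
time: 8.8
eef_pos: [559.4, -79.6, 285.5]
orientation: [0.0, 0.126, 0.992, 0.0]
force: [-0.0, -0.2, 0.0]
finger_gap: 85.5
```

```bash
python3 - <<'E'
from h import *
import pickle
st=robot.get_state();print(st["eef_pos"],st["force"],st["time"],st["joint_positions"])
S={n:robot.snapshot(n) for n in ["scene","side","wrist"]}
pickle.dump(S,open("s7.pkl","wb"))
crop(S["wrist"]["pixels"],0,0,560,420,1.4,"w7")
crop(S["scene"]["pixels"],205,180,130,100,6,"c7")
crop(S["side"]["pixels"],235,170,110,110,5,"d7")
E
```

```text
[559.40344962 -79.57596353 285.47643371] [-0.01354241 -0.22567638  0.04978899] 8.8 [-2.58323633e-01  3.53544085e-01  1.63609871e+00  2.98990395e-04
  1.15170540e+00 -1.57686120e+00]
```

View pics/w7.png

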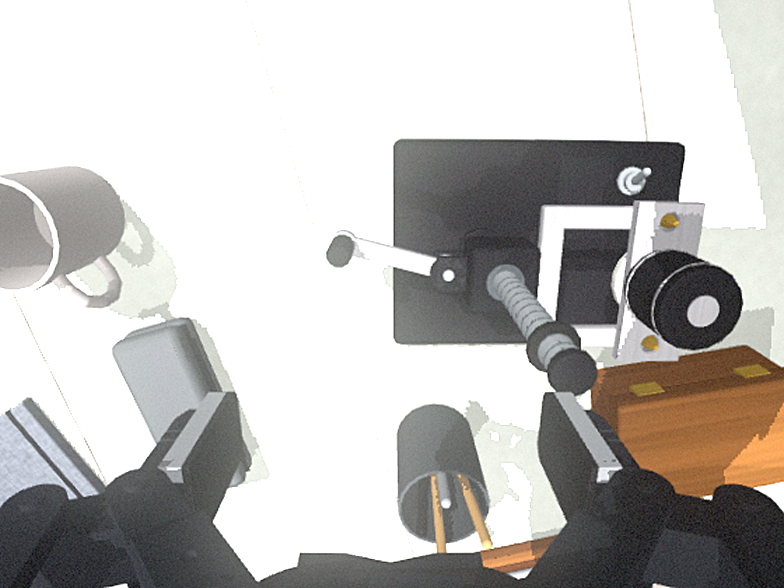

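View pics/c7.png

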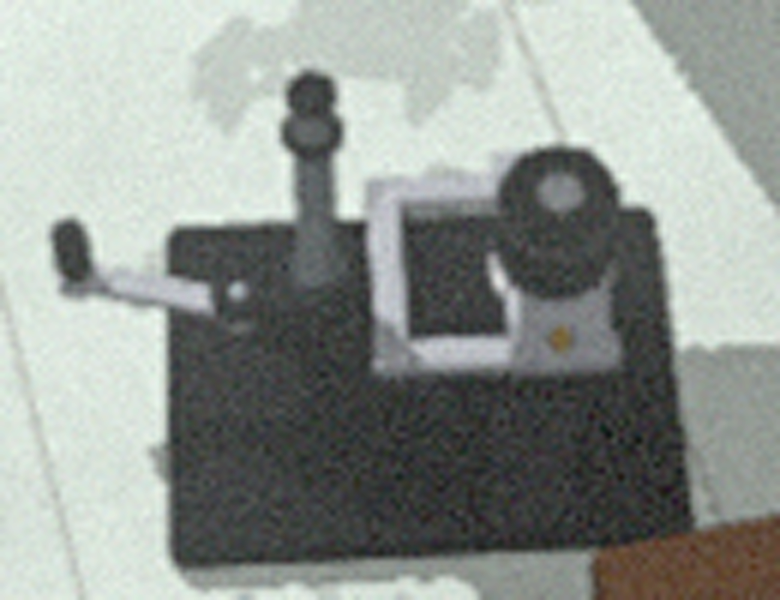

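View pics/d7.png

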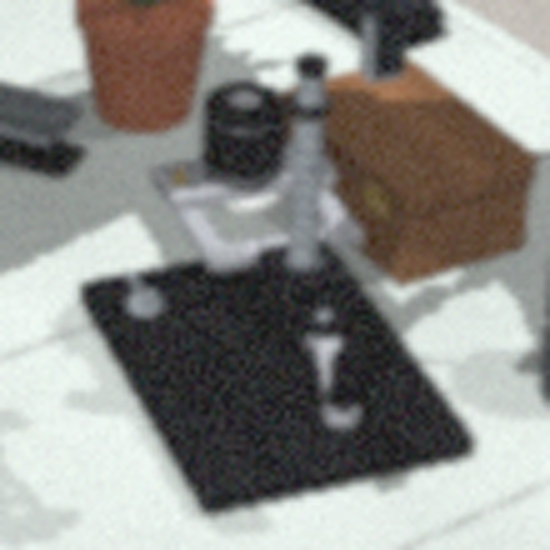

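The view shows both pegs through the plate holes at (670,220) and (650,343). The knob is at (342,247), the hinge at (449,273), the carriage block around (505,270) and the ring at (553,343). Enlarging.

```bash
python3 - <<'E'
from h import *
import pickle
S=pickle.load(open("s7.pkl","rb"))
s=S["wrist"]["pixels"][:,:,::-1]
z=lambda x,y,w,h,f:cv2.convertScaleAbs(cv2.resize(s[y:y+h,x:x+w],None,fx=f,fy=f,interpolation=cv2.INTER_CUBIC),alpha=1.1,beta=20)
cv2.imwrite("pics/w7a.png",z(225,155,110,70,7))
cv2.imwrite("pics/w7b.png",z(320,155,120,140,4))
E
```

```text
(no output)
```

View pics/w7a.png

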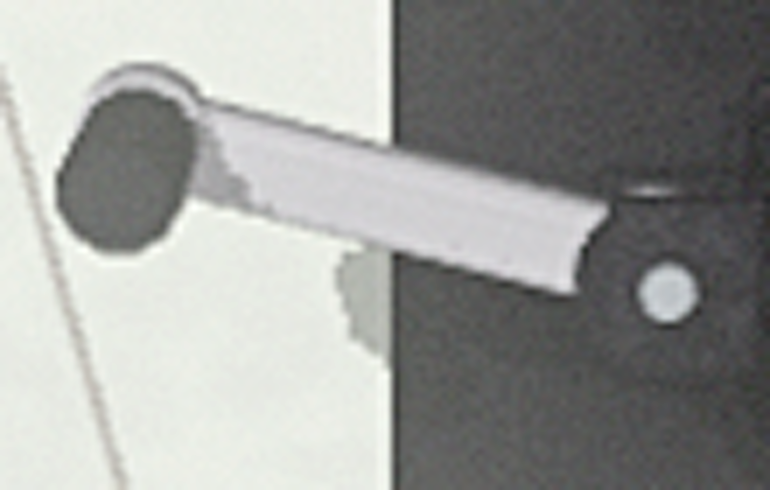

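View pics/w7b.png

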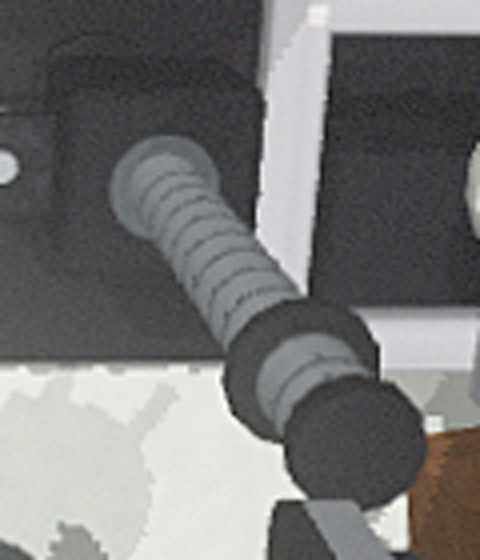

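```bash
python3 - <<'E'
from h import *
import pickle
np.set_printoptions(precision=1,suppress=True)
S=pickle.load(open("s7.pkl","rb"));s=S["wrist"]
Bc=lambda u,v:C(u,v,320,155,4)
A=lambda u,v:C(u,v,225,155,7)
print("posttop",atz(s,Bc(355,442),245))
print("cam",-np.array(s["R"]).T@np.array(s["t"]))
for z in (115,120,125,130,135,140):
  print(z,"knobtop",atz(s,A(121,188),z),"hinge",atz(s,A(668,293),z),"washer",atz(s,Bc(164,190),z))
print("scene knobtop c7 (70,232)",[atz(S["scene"],C(70,230,205,180,6),z) for z in (120,130)])
print("tri hinge",tri(s,A(668,293),S["scene"],C(237,289,205,180,6)),tri(s,A(668,293),S["side"],C(325,312,235,170,5)))
print("tri knobtop",tri(s,A(121,188),S["scene"],C(69,228,205,180,6)))
print("pot top z100",atz(s,(440/1.4,500/1.4),100))
E
```

```text
posttop [587.6 -13.3 245. ]
cam [483.  -59.5 427. ]
115 knobtop [ 547.  -108.3  115. ] hinge [576.8 -46.2 115. ] washer [590.7 -12.8 115. ]
120 knobtop [ 546.  -107.5  120. ] hinge [575.3 -46.5 120. ] washer [588.9 -13.6 120. ]
125 knobtop [ 545.  -106.7  125. ] hinge [573.8 -46.7 125. ] washer [587.2 -14.3 125. ]
130 knobtop [ 543.9 -106.   130. ] hinge [572.3 -46.9 130. ] washer [585.5 -15.1 130. ]
135 knobtop [ 542.9 -105.2  135. ] hinge [570.8 -47.1 135. ] washer [583.8 -15.8 135. ]
140 knobtop [ 541.9 -104.4  140. ] hinge [569.2 -47.3 140. ] washer [582.  -16.6 140. ]
scene knobtop c7 (70,232) [array([ 546.4, -105.8,  120. ]), array([ 552.6, -106.2,  130. ])]
tri hinge (array([581.9, -44.9,  98.1]), np.float64(1.1692233194665538)) (array([580.2, -45.4, 101.8]), np.float64(1.1315732616320762))
tri knobtop (array([ 545.9, -106.7,  121.2]), np.float64(1.322588596940004))
pot top z100 [754.1 -89.5 100. ]
```

```bash
cat > ov.py <<'E'
from h import *
import pickle,sys
yaw=-0.2515
ex=np.array([np.cos(yaw),np.sin(yaw)]);ey=np.array([-np.sin(yaw),np.cos(yaw)])
post=np.array([589.,-12.8])
def circ(r,z,c=post): 
    t=np.linspace(0,2*np.pi,60); return np.c_[c[0]+r*np.cos(t),c[1]+r*np.sin(t),np.full(60,z)]
def sq(h,z):
    return np.array([[*(post+a*h*ex+b*h*ey),z] for a,b in((-1,-1),(1,-1),(1,1),(-1,1),(-1,-1))])
def draw(img,s,X,x0,y0,f,col):
    p=proj(s,X); p=(p-[x0,y0]+.5)*f-.5
    cv2.polylines(img,[np.round(p*8).astype(int)],False,col,1,cv2.LINE_AA,3)
E
python3 - <<'E'
from ov import *
S=pickle.load(open("s7.pkl","rb"));s=S["wrist"]
x0,y0,w,h,f=325,160,105,130,4.5
img=cv2.resize(s["pixels"][y0:y0+h,x0:x0+w,::-1],None,fx=f,fy=f,interpolation=cv2.INTER_CUBIC)
img=np.clip(255*(img/255.)**0.45,0,255).astype(np.uint8)
raw=img.copy()
draw(img,s,circ(12.5,222),x0,y0,f,(0,255,255))
draw(img,s,circ(12.5,217),x0,y0,f,(0,255,0))
draw(img,s,sq(22,115),x0,y0,f,(0,0,255))
draw(img,s,circ(8,245),x0,y0,f,(255,0,255))
cv2.imwrite("pics/ov1.png",np.hstack([raw,img])[:600,:])
print(img.shape)
E
```

```text
(585, 472, 3)
```

View pics/ov1.png

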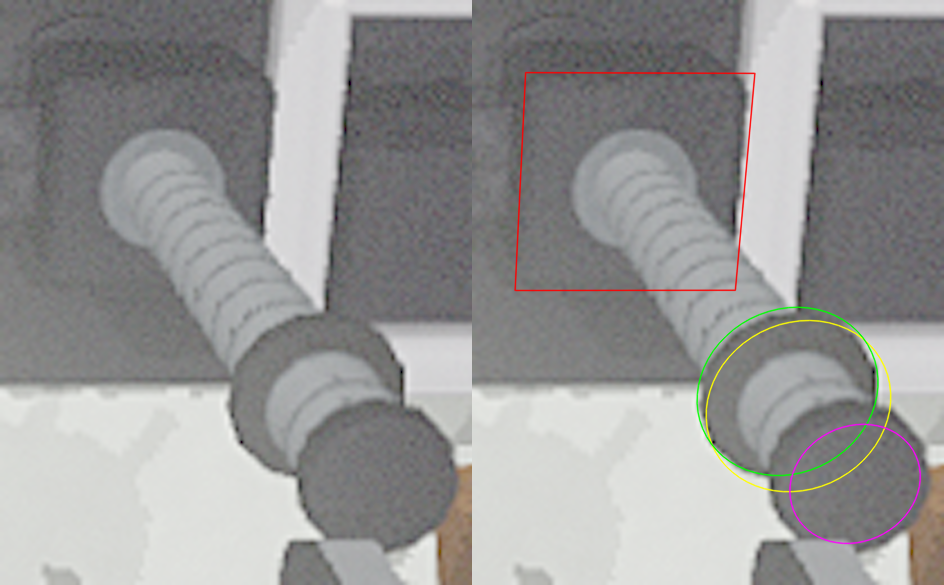

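>>> {"fn": "jog_arm", "kwargs": {
  "moves": [-0.02, 0.01, 0, -0.03, -0.115, 0, 0, -0.02, 0.01, 0, -0.03, -0.115, 0, 0, -0.02, 0.01, 0, -0.03, -0.115, 0, 0, 0, 0.02, 0, -0.03, -0.115, 0, 0, 0, 0, 0, 0, 0, 0, 0, 0, 0, 0, 0, 0, 0, 0, 0, 0, 0, 0, 0, 0, 0]
}}

```text
time: 9.65
eef_pos: [500.4, -29.0, 285.6]
orientation: [0.233, 0.121, 0.964, -0.03]
force: [0.4, -0.4, -0.5]
finger_gap: 85.1
```

```bash
python3 - <<'E'
from h import *
import pickle
st=robot.get_state();print(st["eef_pos"],st["orientation"],st["time"],st["joint_positions"])
s=robot.snapshot("wrist");pickle.dump(s,open("w8.pkl","wb"))
crop(s["pixels"],0,0,560,420,1.4,"w8")
E
```

```text
[500.36656682 -29.04024001 285.60954647] [ 0.23324696  0.12121679  0.96435523 -0.03035362] 9.65 [-0.17006858  0.11356911  2.05566691 -0.08042274  0.50028904 -1.42948017]
```

View pics/w8.png

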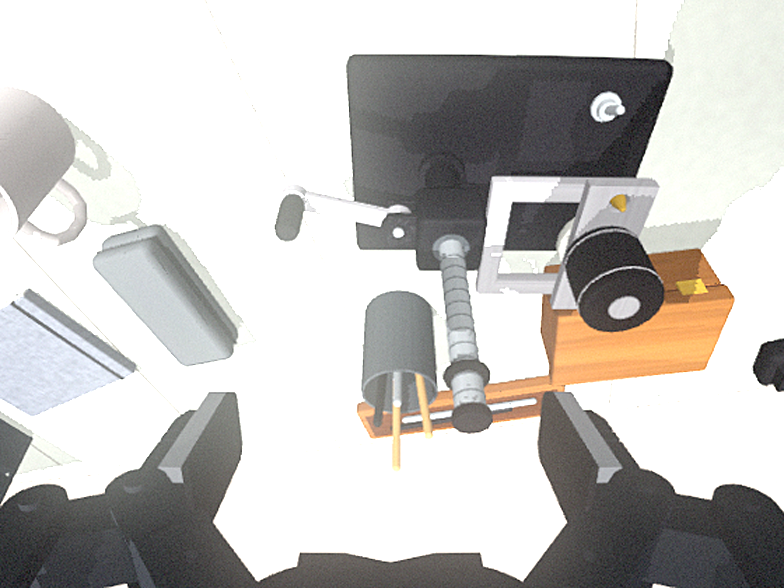

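The tilted view shows the post side-on, with the carriage block top edge at about (452,235) and the ring at (467,371). I'll overlay the model.

```bash
python3 - <<'E'
from ov import *
s=pickle.load(open("w8.pkl","rb"))
x0,y0,w,h,f=285,120,75,195,5
def base():
    img=cv2.resize(s["pixels"][y0:y0+h,x0:x0+w,::-1],None,fx=f,fy=f,interpolation=cv2.INTER_CUBIC)
    return np.clip(255*(img/255.)**0.5,0,255).astype(np.uint8)
raw=base();img=base()
for z,c in((222,(0,255,255)),(217,(0,255,0))): draw(img,s,circ(12.5,z),x0,y0,f,c)
draw(img,s,sq(22,115),x0,y0,f,(0,0,255))
draw(img,s,sq(22,75),x0,y0,f,(255,128,0))
draw(img,s,circ(8,245),x0,y0,f,(255,0,255))
v=np.hstack([raw,img])
cv2.imwrite("pics/ov2a.png",v[:500]);cv2.imwrite("pics/ov2b.png",v[480:])
print(v.shape)
E
```

```text
(975, 750, 3)
```

View pics/ov2a.png

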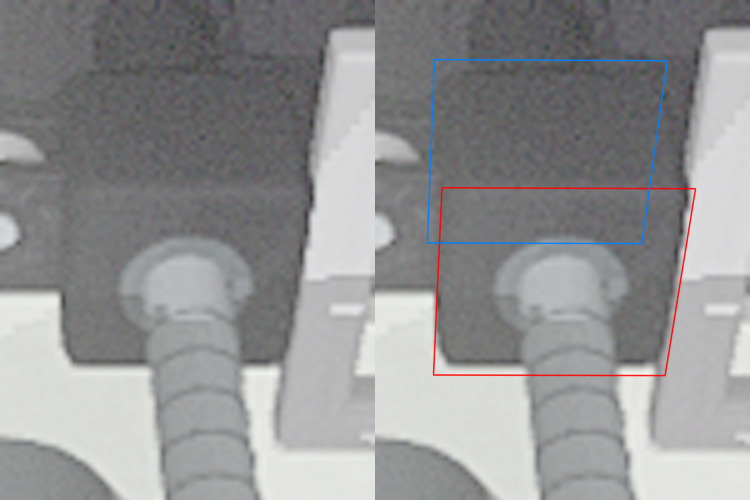

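View pics/ov2b.png

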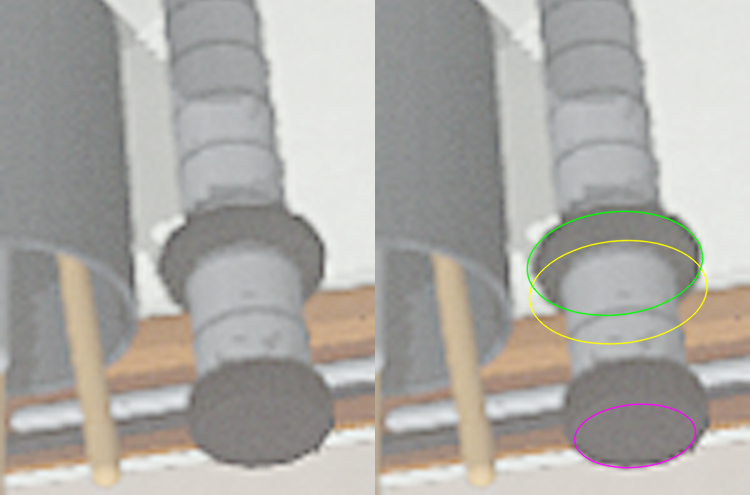

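```bash
python3 - <<'E'
from ov import *
s=pickle.load(open("w8.pkl","rb"))
x0,y0,w,h,f=185,125,110,65,7
img=cv2.resize(s["pixels"][y0:y0+h,x0:x0+w,::-1],None,fx=f,fy=f,interpolation=cv2.INTER_CUBIC)
img=np.clip(255*(img/255.)**0.7,0,255).astype(np.uint8)
raw=img.copy()
kn=np.array([545.8,-107.2])
draw(img,s,circ(8,121,kn),x0,y0,f,(0,255,0))
draw(img,s,circ(8,87,kn),x0,y0,f,(0,255,255))
pv=post-34*ey
draw(img,s,circ(8,102,pv),x0,y0,f,(0,0,255))
cv2.imwrite("pics/ov3.png",img)
s7=pickle.load(open("s7.pkl","rb"))["wrist"]
x0,y0,w,h,f=225,155,110,65,7
img=cv2.resize(s7["pixels"][y0:y0+h,x0:x0+w,::-1],None,fx=f,fy=f,interpolation=cv2.INTER_CUBIC)
draw(img,s7,circ(8,121,kn),x0,y0,f,(0,255,0))
draw(img,s7,circ(8,87,kn),x0,y0,f,(0,255,255))
draw(img,s7,circ(8,102,pv),x0,y0,f,(0,0,255))
cv2.imwrite("pics/ov4.png",img)
E
```

```text
(no output)
```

View pics/ov3.png

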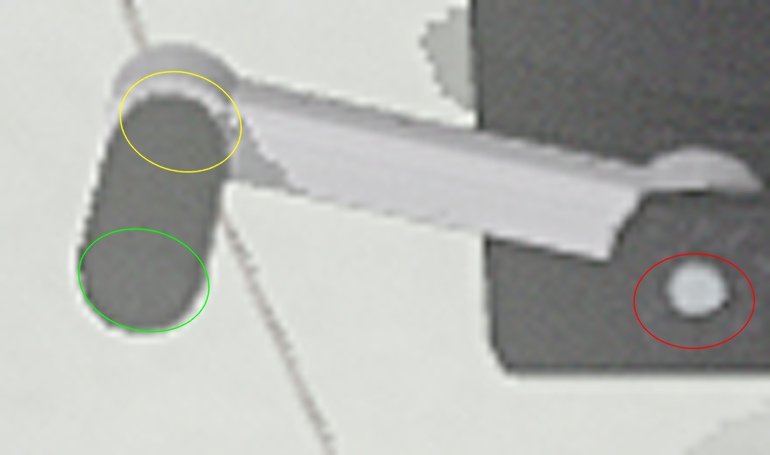

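View pics/ov4.png

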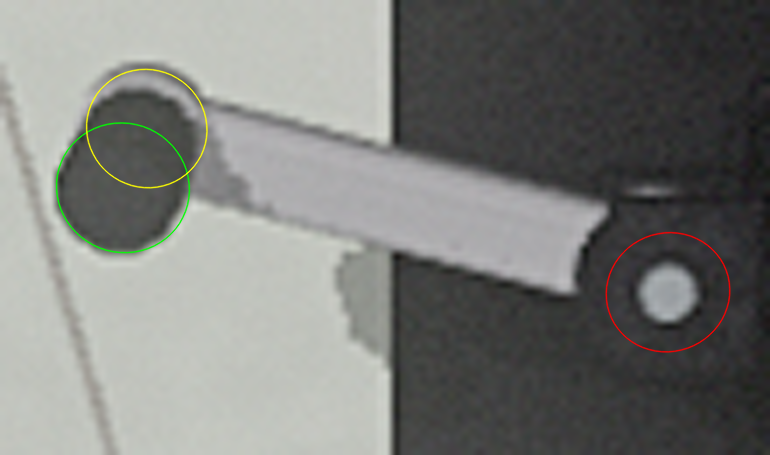

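>>> {"fn": "jog_arm", "kwargs": {
  "moves": [0, -0.02, 0, 0.03, 0.115, 0, 128, 0.0, -0.02, 0, 0.03, 0.115, 0, 128, 0.01, -0.02, 0, 0.03, 0.115, 0, 128, 0.017, -0.018, 0, 0.03, 0.115, 0, 128, 0.018, 0, 0, 0, 0, -0.13, 128, 0, 0, -0.03, 0, 0, -0.134, 128, 0, 0, -0.04, 0, 0, 0, 128, 0, 0, -0.04, 0, 0, 0, 128, 0, 0, 0, 0, 0, 0, 128, 0, 0, 0, 0, 0, 0, 128, 0, 0, 0, 0, 0, 0, 128]
}}

```text
time: 10.8
eef_pos: [545.6, -107.6, 177.2]
orientation: [0.001, 0.255, 0.967, 0.0]
force: [0.7, -0.2, 0.4]
finger_gap: 42.7
```

```bash
python3 - <<'E'
from ov import *
st=robot.get_state();q=st["orientation"];print(st["eef_pos"],q,st["time"],st["finger_gap"],"jaw yaw",2*np.arctan2(q[2],q[1])-np.pi/2)
s=robot.snapshot("wrist");pickle.dump(s,open("w9.pkl","wb"))
kn=np.array([545.8,-107.2])
img=cv2.resize(s["pixels"][:,:,::-1],None,fx=1.4,fy=1.4)
draw(img,s,circ(8,121,kn),0,0,1.4,(0,255,0))
draw(img,s,circ(8,87,kn),0,0,1.4,(0,255,255))
cv2.imwrite("pics/w9.png",img)
E
```

```text
[ 545.58984526 -107.58561198  177.22283077] [1.28979291e-03 2.54652589e-01 9.67031745e-01 1.05971369e-05] 10.8 42.69332887006011 jaw yaw 1.0558190265020109
```

View pics/w9.png

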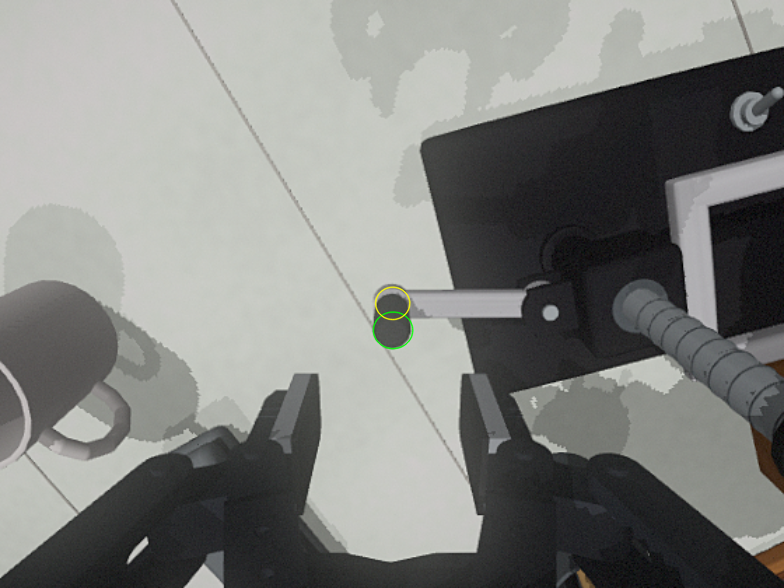

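The knob at (392,330) is centred between the fingers and the lever lies along the jaw axis. Descending and gripping.

>>> {"fn": "jog_arm", "kwargs": {
  "moves": [0, 0, -0.03, 0, 0, 0, 128, 0, 0, -0.03, 0, 0, 0, 128, 0, 0, -0.015, 0, 0, 0, 128, 0, 0, -0.009, 0, 0, 0, 128, 0, 0, 0, 0, 0, 0, 128, 0, 0, 0, 0, 0, 0, 128, 0, 0, 0, 0, 0, 0, 255, 0, 0, 0, 0, 0, 0, 255, 0, 0, 0, 0, 0, 0, 255, 0, 0, 0, 0, 0, 0, 255, 0, 0, 0, 0, 0, 0, 255, 0, 0, 0, 0, 0, 0, 255],
  "newtons": 80
}}

```text
time: 12.05
eef_pos: [545.3, -106.7, 92.4]
orientation: [0.001, 0.255, 0.967, 0.0]
force: [2.0, 5.6, 4.7]
finger_gap: 13.9
```

```bash
python3 - <<'E'
from ov import *
st=robot.get_state();q=st["orientation"];print(st["eef_pos"],q,st["time"],st["force"],st["moment"],st["finger_gap"])
s=robot.snapshot("wrist")
crop(s["pixels"],0,0,560,420,1.4,"w10")
E
```

```text
[ 545.26728241 -106.67818808   92.38412227] [1.11448007e-03 2.54544408e-01 9.67060393e-01 3.14720279e-04] 12.05 [1.99248747 5.6013753  4.6607662 ] [ 0.72606493 -0.30504608 -0.01302928] 13.914120434974242
```

View pics/w10.png

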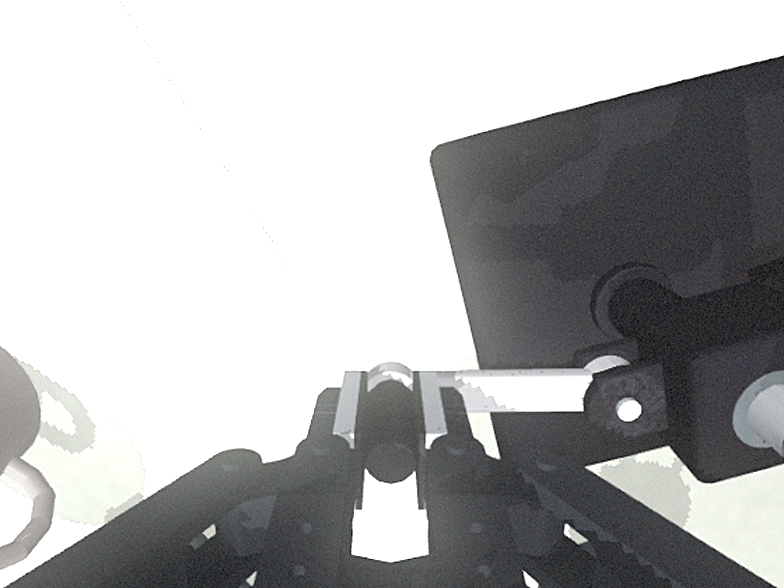

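The knob is gripped between the pads at about (390,430). Lifting most of the way.

>>> {"fn": "jog_arm", "kwargs": {
  "moves": [0, 0, 0.005, 0, 0, 0, 255, 0, 0, 0.01, 0, 0, 0, 255, 0, 0, 0.01, 0, 0, 0, 255, 0, 0, 0.01, 0, 0, 0, 255, 0, 0, 0.01, 0, 0, 0, 255, 0, 0, 0, 0, 0, 0, 255, 0, 0, 0, 0, 0, 0, 255]
}}

```text
time: 12.8
eef_pos: [545.1, -106.5, 136.8]
orientation: [0.001, 0.255, 0.967, 0.0]
force: [5.1, 6.5, -4.8]
finger_gap: 13.7
```

>>> {"fn": "jog_arm", "kwargs": {
  "moves": [0, 0, 0.01, 0, 0, 0, 255, 0, 0, 0.01, 0, 0, 0, 255, 0, 0, 0.01, 0, 0, 0, 255, 0, 0, 0.01, 0, 0, 0, 255, 0, 0, 0.01, 0, 0, 0, 255, 0, 0, 0, 0, 0, 0, 255, 0, 0, 0, 0, 0, 0, 255, 0, 0, 0, 0, 0, 0, 255]
}}

```text
time: 13.6
eef_pos: [545.0, -106.4, 186.5]
orientation: [0.001, 0.255, 0.967, 0.001]
force: [4.7, 4.9, -4.7]
finger_gap: 13.5
```

```bash
python3 - <<'E'
from ov import *
st=robot.get_state();q=st["orientation"];print(st["eef_pos"],q,st["time"],st["force"],st["moment"],st["finger_gap"])
S={n:robot.snapshot(n) for n in ["scene","side","wrist"]}
pickle.dump(S,open("s11.pkl","wb"))
crop(S["wrist"]["pixels"],0,0,560,420,1.4,"w11")
crop(S["scene"]["pixels"],205,160,130,100,6,"c11")
crop(S["side"]["pixels"],235,130,110,110,5,"d11")
E
```

```text
[ 544.96847004 -106.41833836  186.52526909] [5.78817586e-04 2.54583545e-01 9.67050441e-01 5.72872419e-04] 13.6 [ 4.70029426  4.91875484 -4.68282283] [ 0.60813083 -0.71637282 -0.09633368] 13.45664722232256
```

View pics/w11.png

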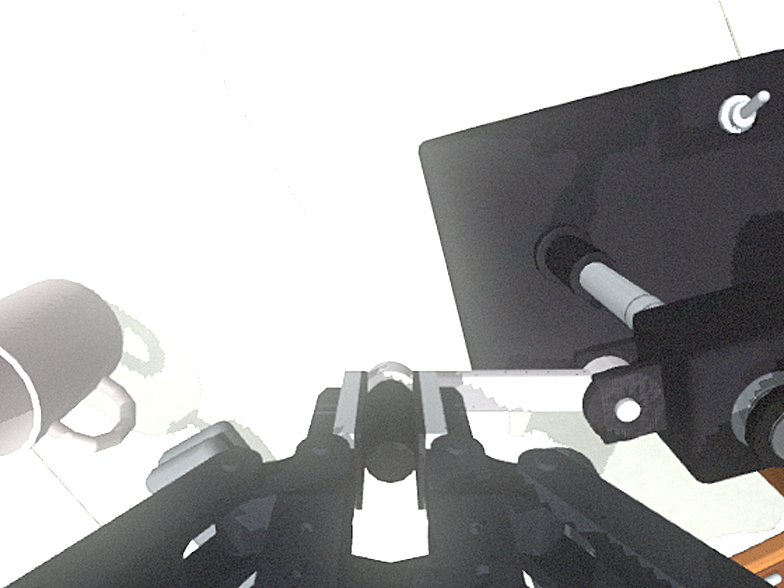

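View pics/c11.png

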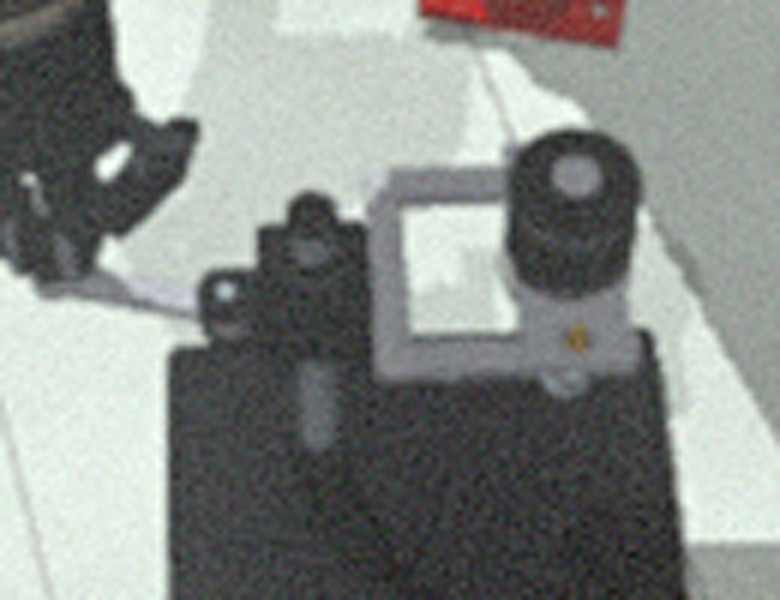

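View pics/d11.png

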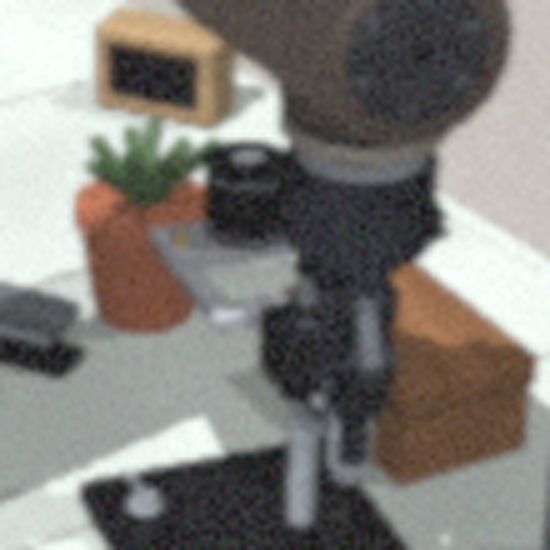

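```bash
python3 - <<'E'
from ov import *
s=pickle.load(open("s11.pkl","rb"))["wrist"]
x0,y0,w,h,f=470,215,90,140,4
img=cv2.resize(s["pixels"][y0:y0+h,x0:x0+w,::-1],None,fx=f,fy=f,interpolation=cv2.INTER_CUBIC)
img=np.clip(255*(img/255.)**0.45,0,255).astype(np.uint8);raw=img.copy()
draw(img,s,circ(12.5,217),x0,y0,f,(0,255,0))
draw(img,s,circ(12.5,222),x0,y0,f,(0,255,255))
draw(img,s,sq(22,209),x0,y0,f,(0,0,255))
draw(img,s,circ(13,209),x0,y0,f,(255,0,0))
cv2.imwrite("pics/ov5.png",np.hstack([raw,img]))
E
```

```text
(no output)
```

View pics/ov5.png

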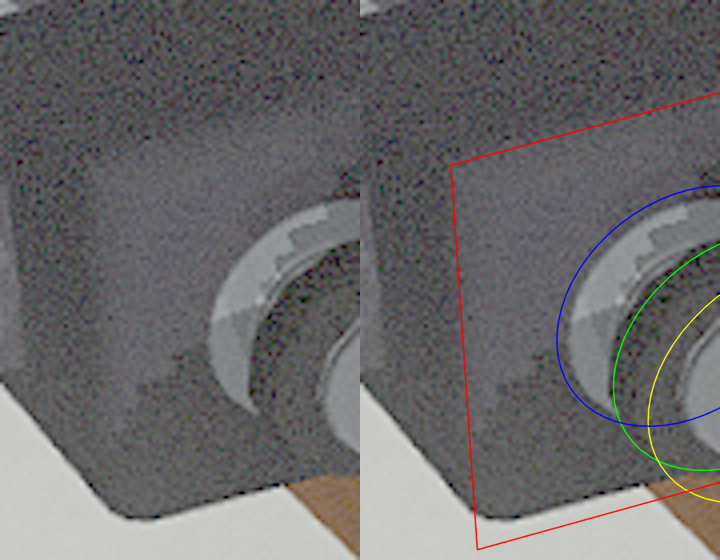

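>>> {"fn": "jog_arm", "kwargs": {
  "moves": [0, 0, 0.004, 0, 0, 0, 255, 0, 0, 0.004, 0, 0, 0, 255, 0, 0, 0, 0, 0, 0, 255, 0, 0, 0, 0, 0, 0, 255, 0, 0, 0, 0, 0, 0, 255]
}}

```text
time: 14.25
eef_pos: [544.9, -106.3, 194.4]
orientation: [0.0, 0.255, 0.967, 0.001]
force: [5.2, 5.7, -5.8]
finger_gap: 13.9
```

```bash
python3 - <<'E'
from ov import *
st=robot.get_state();q=st["orientation"];print(st["eef_pos"],q,st["time"],st["force"],st["finger_gap"])
S={n:robot.snapshot(n) for n in ["scene","side","wrist"]};s=S["wrist"]
pickle.dump(S,open("s12.pkl","wb"))
crop(S["scene"]["pixels"],235,170,50,50,11,"c12")
x0,y0,w,h,f=470,215,90,140,4
img=cv2.resize(s["pixels"][y0:y0+h,x0:x0+w,::-1],None,fx=f,fy=f,interpolation=cv2.INTER_CUBIC)
img=np.clip(255*(img/255.)**0.45,0,255).astype(np.uint8);raw=img.copy()
draw(img,s,circ(12.5,217),x0,y0,f,(0,255,0))
draw(img,s,circ(12.5,222),x0,y0,f,(0,255,255))
draw(img,s,sq(22,217),x0,y0,f,(0,0,255))
cv2.imwrite("pics/ov6.png",np.hstack([raw,img]))
E
```

```text
[ 544.86008135 -106.34190979  194.41750289] [3.67513707e-04 2.54590418e-01 9.67048698e-01 6.32883002e-04] 14.25 [ 5.15097501  5.70993032 -5.75497705] 13.915045465748985
```

View pics/ov6.png

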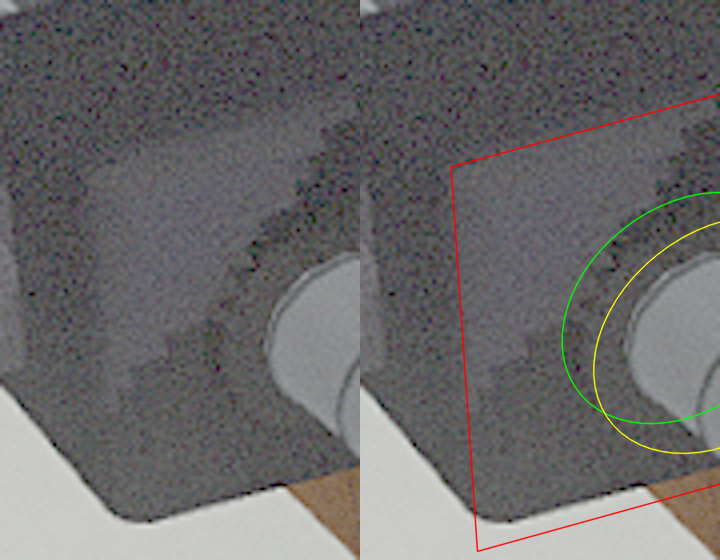

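View pics/c12.png

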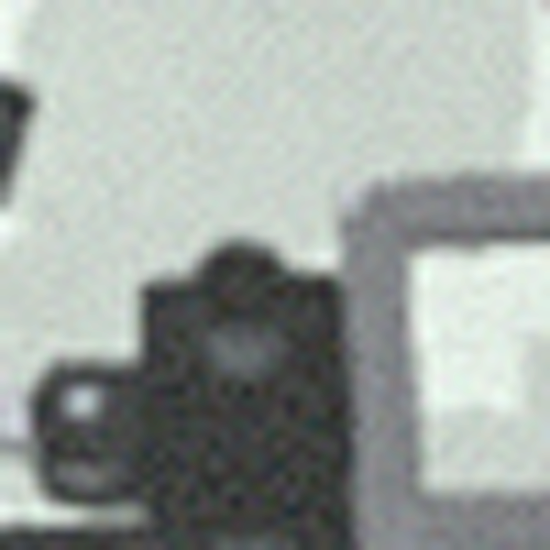

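```bash
python3 - <<'E'
import numpy as np
v=np.array([-36.2,-61.7])
R=lambda a:np.array([[np.cos(a),-np.sin(a)],[np.sin(a),np.cos(a)]])
p=v
for k in range(1,14):
    n=R(-0.1*k)@v; print(k,np.round((n-p)/1000,4),np.round(n-v,1)); p=n
E
```

```text
1 [-0.006   0.0039] [-6.   3.9]
2 [-0.0056  0.0045] [-11.5   8.4]
3 [-0.0051  0.005 ] [-16.6  13.5]
4 [-0.0046  0.0055] [-21.2  19. ]
5 [-0.004   0.0059] [-25.1  24.9]
6 [-0.0034  0.0063] [-28.5  31.2]
7 [-0.0027  0.0066] [-31.2  37.8]
8 [-0.002   0.0069] [-33.3  44.7]
9 [-0.0014  0.007 ] [-34.6  51.7]
10 [-0.0006  0.0071] [-35.3  58.8]
11 [0.0001 0.0072] [-35.2  66. ]
12 [0.0008 0.0071] [-34.4  73.1]
13 [0.0015 0.007 ] [-32.9  80.1]
```

>>> {"fn": "jog_arm", "kwargs": {
  "moves": [-0.006, 0.0039, 0, 0, 0, -0.1, 255, -0.0056, 0.0045, 0, 0, 0, -0.1, 255, -0.0051, 0.005, 0, 0, 0, -0.1, 255, -0.0046, 0.0055, 0, 0, 0, -0.1, 255, 0, 0, 0, 0, 0, 0, 255, 0, 0, 0, 0, 0, 0, 255]
}}

```text
time: 15.0
eef_pos: [523.9, -87.3, 194.6]
orientation: [0.001, 0.442, 0.897, 0.001]
force: [7.8, 6.2, -6.6]
finger_gap: 13.8
```

```bash
python3 - <<'E'
from ov import *
st=robot.get_state();q=st["orientation"];print(st["eef_pos"],q,st["time"],st["force"],st["moment"],st["finger_gap"],st["joint_positions"])
S={n:robot.snapshot(n) for n in ["scene","side","wrist"]};s=S["wrist"]
pickle.dump(S,open("s13.pkl","wb"))
crop(s["pixels"],0,0,560,420,1.4,"w13")
E
```

```text
[523.93246383 -87.2736502  194.56772891] [7.62808025e-04 4.41637756e-01 8.97192659e-01 9.18031837e-04] 15.0 [ 7.8033386   6.19750221 -6.60757432] [ 0.86747897 -0.95265747  0.01630013] 13.839469722029975 [-0.29020306  0.40142516  1.83288302  0.0019785   0.90547549 -0.94737208]
```

View pics/w13.png

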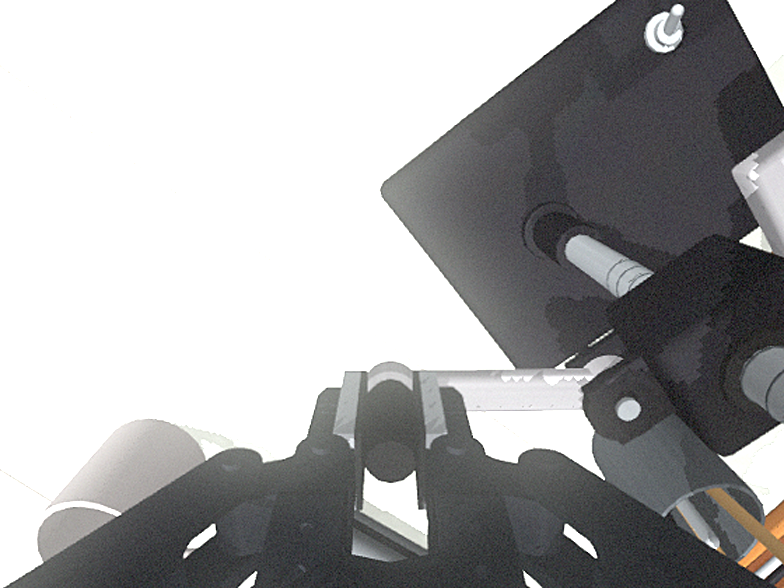

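The lever follows at about 0.66 rad and the pivot keeps its image place at (628,408). I'll check the ring and carriage once more from this angle before clamping.

```bash
python3 - <<'E'
from ov import *
s=pickle.load(open("s13.pkl","rb"))["wrist"]
x0,y0,w,h,f=430,165,130,165,3.3
img=cv2.resize(s["pixels"][y0:y0+h,x0:x0+w,::-1],None,fx=f,fy=f,interpolation=cv2.INTER_CUBIC)
img=np.clip(255*(img/255.)**0.4*1.25,0,255).astype(np.uint8);raw=img.copy()
draw(img,s,circ(12.5,217),x0,y0,f,(0,255,0))
draw(img,s,circ(12.5,222),x0,y0,f,(0,255,255))
draw(img,s,sq(22,217),x0,y0,f,(0,0,255))
cv2.imwrite("pics/ov7.png",np.hstack([raw,img])[:, :800])
E
```

```text
(no output)
```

View pics/ov7.png

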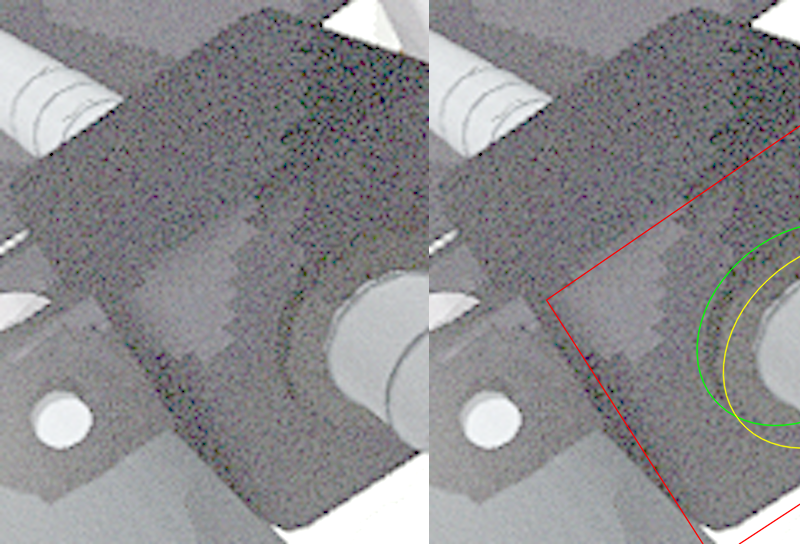

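```bash
python3 - <<'E'
from ov import *
fr=[robot.snapshot("wrist") for _ in range(12)];s=fr[0]
m=np.mean([a["pixels"].astype(float) for a in fr],0); s=dict(s);s["mean"]=m;pickle.dump(s,open("w14.pkl","wb"))
x0,y0,w,h,f=480,215,80,100,5
img=cv2.resize(m[y0:y0+h,x0:x0+w,::-1],None,fx=f,fy=f,interpolation=cv2.INTER_CUBIC)
print(np.percentile(img,[1,50]))
img=np.clip((img-10)*4.5,0,255).astype(np.uint8);raw=img.copy()
draw(img,s,circ(12.5,217),x0,y0,f,(0,255,0))
draw(img,s,circ(12.5,222),x0,y0,f,(0,255,255))
draw(img,s,sq(22,217),x0,y0,f,(0,0,255))
cv2.imwrite("pics/ov8.png",np.hstack([raw,img])[:, :800])
E
```

```text
[14.21974073 26.06646536]
```

View pics/ov8.png

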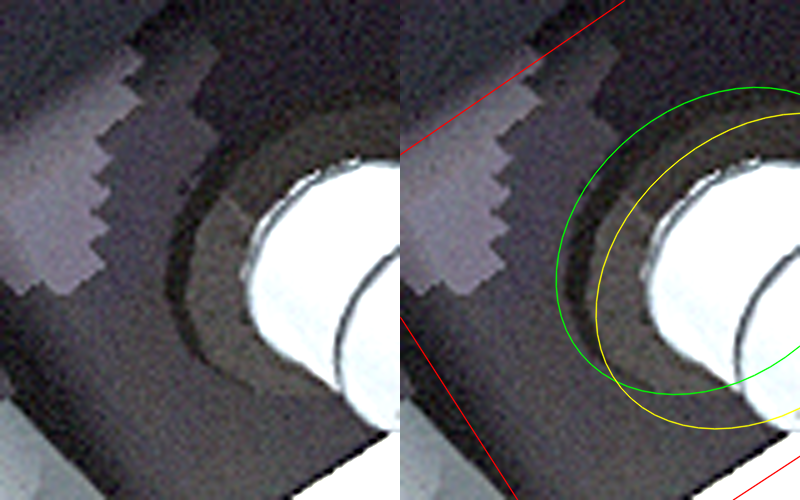

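The averaged view shows the ring's dark side band about 25 px wide at (165–190, 280), where a full 5 mm would be about 40 px. The carriage is therefore about 1–2 mm high, within tolerance. I'll lower it 1 mm and swing on.

>>> {"fn": "jog_arm", "kwargs": {
  "moves": [0, 0, -0.001, 0, 0, 0, 255, 0, 0, 0, 0, 0, 0, 255, -0.004, 0.0059, 0, 0, 0, -0.1, 255, -0.0034, 0.0063, 0, 0, 0, -0.1, 255, -0.0027, 0.0066, 0, 0, 0, -0.1, 255, -0.002, 0.0069, 0, 0, 0, -0.1, 255, 0, 0, 0, 0, 0, 0, 255],
  "newtons": 100
}}

```text
time: 16.45
eef_pos: [512.0, -61.5, 193.7]
orientation: [0.001, 0.612, 0.791, 0.001]
force: [8.7, 6.0, -6.3]
finger_gap: 12.9
```

>>> {"fn": "jog_arm", "kwargs": {
  "moves": [-0.0014, 0.007, 0, 0, 0, -0.1, 255, -0.0006, 0.0071, 0, 0, 0, -0.1, 255, 0.0001, 0.0072, 0, 0, 0, -0.1, 255, 0.0004, 0.0035, 0, 0, 0, -0.05, 255, 0, 0, 0, 0, 0, 0, 255, 0, 0, 0, 0, 0, 0, 255]
}}

```text
time: 17.05
eef_pos: [510.4, -37.3, 193.5]
orientation: [0.001, 0.739, 0.673, 0.001]
force: [7.8, 3.1, -8.2]
finger_gap: 13.3
```

```bash
python3 - <<'E'
from ov import *
st=robot.get_state();q=st["orientation"];print(st["eef_pos"],q,"jaw",2*np.arctan2(q[2],q[1])-np.pi/2,st["time"],st["force"],st["moment"],st["finger_gap"])
fr=[robot.snapshot("wrist") for _ in range(8)];s=dict(fr[0])
s["mean"]=np.mean([a["pixels"].astype(float) for a in fr],0);pickle.dump(s,open("w15.pkl","wb"))
crop(s["pixels"],0,0,560,420,1.4,"w15")
E
```

```text
[510.39852648 -37.29843792 193.51339417] [6.11301671e-04 7.39359645e-01 6.73309836e-01 8.98697013e-04] jaw -0.09344258286436946 17.05 [ 7.7805342   3.14741393 -8.18950464] [ 0.42557407 -0.91669268  0.21036153] 13.315499800592432
```

View pics/w15.png

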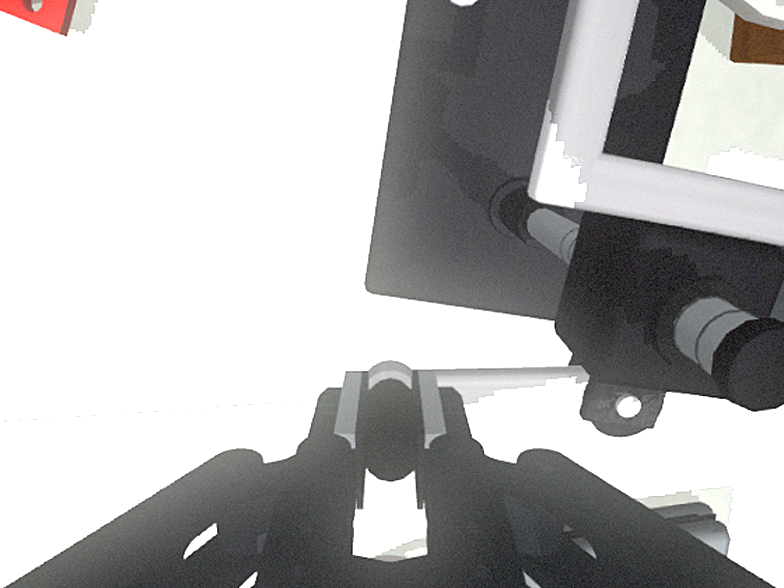

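>>> {"fn": "jog_arm", "kwargs": {
  "moves": [0.0003, 0.003, 0, 0, 0, -0.03, 255, 0, 0, 0, 0, 0, 0, 255, 0, 0, 0, 0, 0, 0, 255]
}}

```text
time: 17.75
eef_pos: [510.4, -36.4, 193.4]
orientation: [0.002, 0.749, 0.663, -0.001]
force: [4.2, -14.8, -8.5]
finger_gap: 13.1
```

```bash
python3 - <<'E'
from ov import *
st=robot.get_state();q=st["orientation"];print(st["eef_pos"],"jaw",2*np.arctan2(q[2],q[1])-np.pi/2,st["time"],st["force"],st["moment"],st["finger_gap"])
s=pickle.load(open("w15.pkl","rb"));m=s["mean"]
x0,y0,w,h,f=455,180,105,110,5
img=cv2.resize(m[y0:y0+h,x0:x0+w,::-1],None,fx=f,fy=f,interpolation=cv2.INTER_CUBIC)
img=np.clip((img-10)*4.5,0,255).astype(np.uint8)
cv2.imwrite("pics/ov9.png",img)
E
```

```text
[510.40022197 -36.3961236  193.43040981] jaw -0.12243576766975495 17.75 [  4.23297727 -14.84280931  -8.49162642] [-2.21727391 -0.33110358  0.43722701] 13.148212890824187
```

View pics/ov9.png

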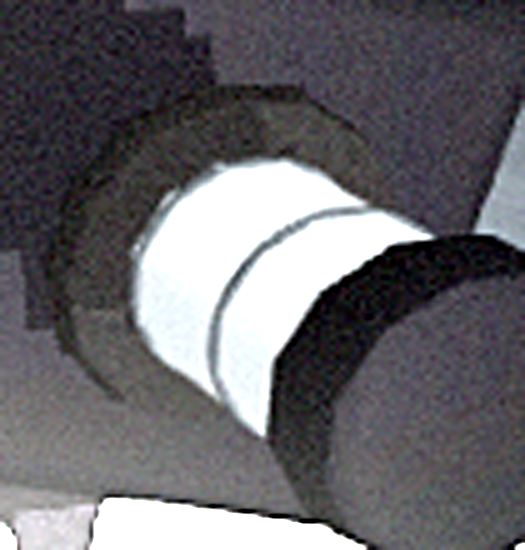

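The tangential force rose to about 18 N with hardly any motion, so the lever is at its stop. The ring's side band looks thin here, so I'll overlay the model and check.

```bash
python3 - <<'E'
from ov import *
fr=[robot.snapshot("wrist") for _ in range(10)];s=dict(fr[0])
m=np.mean([a["pixels"].astype(float) for a in fr],0);s["mean"]=m;pickle.dump(s,open("w16.pkl","wb"))
def ovl(s,m,x0,y0,w,h,f,zc,dx=0,dy=0):
    img=cv2.resize(m[y0:y0+h,x0:x0+w,::-1],None,fx=f,fy=f,interpolation=cv2.INTER_CUBIC)
    img=np.clip((img-10)*4.5,0,255).astype(np.uint8);raw=img.copy()
    draw(img,s,circ(12.5,217),x0+dx,y0+dy,f,(0,255,0))
    draw(img,s,circ(12.5,222),x0+dx,y0+dy,f,(0,255,255))
    draw(img,s,circ(8,245),x0+dx,y0+dy,f,(255,0,255))
    draw(img,s,sq(22,zc),x0+dx,y0+dy,f,(0,0,255))
    return np.hstack([raw,img])
cv2.imwrite("pics/ov10.png",ovl(s,m,440,160,120,135,3.3,217))
S=robot.snapshot("scene");crop(S["pixels"],205,150,130,100,6,"c16")
E
```

```text
(no output)
```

View pics/ov10.png

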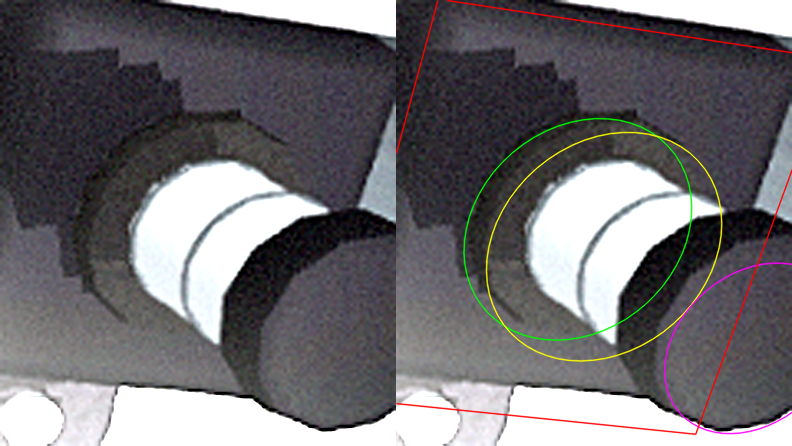

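View pics/c16.png

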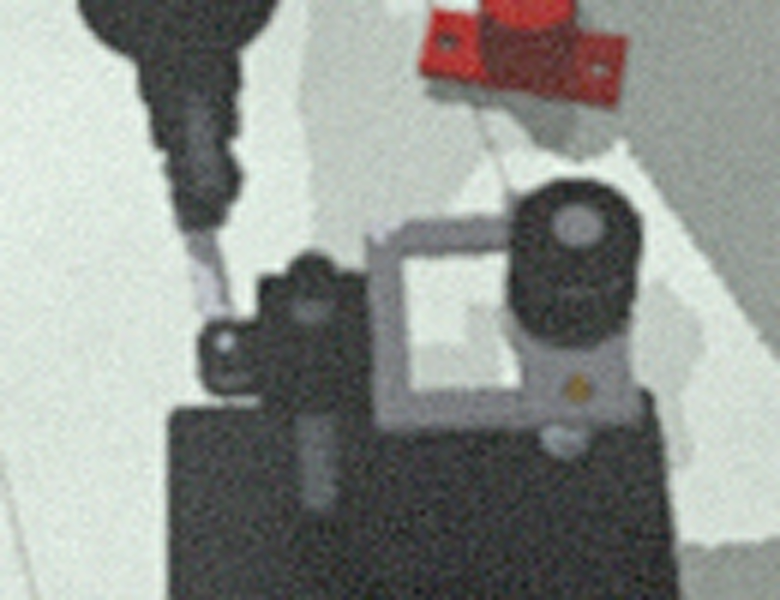

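```bash
python3 - <<'E'
from cell import robot
st=robot.get_state();print(st["time"],st["eef_pos"],st["force"],abs(st["joint_velocities"]).max(),st["finger_gap"])
print(robot.job_done())
E
```

```text
18.3 [510.42415538 -36.40973914 193.43632805] [  4.14327513 -14.06287737  -7.12461354] 0.001797395916377105 12.97234681813523
the job is handed in; nothing more can be done
None
```

I seated the black lamp head on the two pegs and let go of it. I then gripped the lever knob, lifted the carriage about 101 mm to the ring and swung the lever to its stop. The job was handed in at 18.3 s with the knob still gripped at 100 N; no verdict was reported.

**Last checks**
- **Lever:** the last 3 mm of push moved the tool only about 0.9 mm while the force on it changed by about 18 N. The tool's heading puts the lever at about 1.4 rad, so I take it to be at the stop.
- **Head:** after release, both pegs showed through the plate holes. In the last scene picture the plate lies in place and one peg is visible.
- **Arm:** it was at rest when I handed in.
- **Other things on the shelf:** I touched nothing else on purpose, but I did not re-measure the other objects' positions.

**One disagreement:** my checks on the carriage height do not quite match. The lift travel puts its top about 0.4 mm below the ring's underside. The visible part of the ring's side suggests it is up to 2 mm too high. Both are within the 5 mm limit.

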